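Tamp the wooden chocks level in the slanted bin

TASK

Pick up the tamper by its handle and, holding its flat head square to the slanted bin's mouth, press the wooden chocks down until all six are flush with the bin's rim. Push the chocks only with the tamper, not with the gripper. Then stand the tamper back upright on the middle of its rubber mat, and let go; leave the jar, wrench, tape and cup where they are.

Things in the scene. Friction and masses are not known exactly. Their poses are not given: they have to be found in the camera images.
- bin: Grey plastic bin, 130 (x) x 188 (y) x 90 mm deep, fixed on a steel stand, tipped 30 degrees towards its low -x side (robot's side). Origin: centre of underside; z points square out of the open mouth, 30 degrees off vertical; rim plane at z = 90 mm in its frame. Holds six wooden chocks, 2 along x by 3 along y, wedged: each slides only along the bin's z. Nothing stands above it.
- tamper: Tamper, loose, 450 g (varies by 30%), standing upright on its head on the mat. Head: steel plate 104 (x) x 60 (y) x 14 mm. Handle: upright wooden bar 30 x 30 mm at its centre, top at 140 mm; guard plate 60 x 60 mm around it from 74 to 80 mm above the underside: grip the bar above that, at about 110 mm. Origin: centre of head's underside; z up the handle, x along the head's long side.
- mat: Black rubber mat 180 (x) x 140 (y) x 6 mm, fixed on the bench, the tamper's place. Origin: centre of its underside; its top is 6 mm above.
- jar: Bystander: closed jar, 64 mm across, 100 mm tall, near the middle of the bench. Origin: centre of its underside.
- wrench: Bystander: wrench about 170 mm long lying flat in the middle of the bench, pointing away from the robot. Origin: about its middle, on the underside.
- tape: Bystander: roll of black tape, 100 mm across, 40 mm tall, lying flat at the near left. Origin: centre of its underside.
- cup: Bystander: steel cup, 80 mm across, 85 mm tall, at the near right. Origin: centre of its underside.
- chunk0 (a joint): Wooden chock, square section, 50 mm across, 58 mm tall, flat top centred at x -29, y -58 mm in the bin's frame. Value (m): how far its top stands above the bin's rim plane along the bin's z; 0 is flush, a hard stop; up to 0.035. About 4 N of friction (more when pushed fast) holds it wherever it is left; it does not spring back.
- chunk1 (a joint): Wooden chock, round section, 50 mm across, 58 mm tall, flat top centred at x +29, y -58 mm in the bin's frame. Value (m): how far its top stands above the bin's rim plane along the bin's z; 0 is flush, a hard stop; up to 0.035. About 4 N of friction (more when pushed fast) holds it wherever it is left; it does not spring back.
- chunk2 (a joint): Wooden chock, square section, 50 mm across, 58 mm tall, flat top centred at x -29, y 0 mm in the bin's frame. Value (m): how far its top stands above the bin's rim plane along the bin's z; 0 is flush, a hard stop; up to 0.035. About 4 N of friction (more when pushed fast) holds it wherever it is left; it does not spring back.
- chunk3 (a joint): Wooden chock, square section, 50 mm across, 58 mm tall, flat top centred at x +29, y 0 mm in the bin's frame. Value (m): how far its top stands above the bin's rim plane along the bin's z; 0 is flush, a hard stop; up to 0.035. About 4 N of friction (more when pushed fast) holds it wherever it is left; it does not spring back.
- chunk4 (a joint): Wooden chock, round section, 50 mm across, 58 mm tall, flat top centred at x -29, y +58 mm in the bin's frame. Value (m): how far its top stands above the bin's rim plane along the bin's z; 0 is flush, a hard stop; up to 0.035. About 4 N of friction (more when pushed fast) holds it wherever it is left; it does not spring back.
- chunk5 (a joint): Wooden chock, square section, 50 mm across, 58 mm tall, flat top centred at x +29, y +58 mm in the bin's frame. Value (m): how far its top stands above the bin's rim plane along the bin's z; 0 is flush, a hard stop; up to 0.035. About 4 N of friction (more when pushed fast) holds it wherever it is left; it does not spring back.
Things that resemble listed ones, but are neither listed nor needed, are in the scene too. Leave any red or yellow look-alike of the tamper alone.

How it is judged:
On the way, in this order (a step that is already met when the one before it is completed fails the run):
1. the tamper is lifted clear of its mat (z of tamper in the frame of mat above 0.04 m), for 0.1 s.
2. all six chocks are flush with the rim (within 5 mm) (value of joint each of chunk0, chunk1, chunk2, chunk3, chunk4, chunk5 below 0.005 m), for 0.2 s.
At the end, for the whole second after the job is handed in: All six chocks stand less than 5 mm above the rim plane; the tamper stands upright (within 0.08 rad) and at rest with its head flat on the mat, its centre within 55 mm of the mat's centre (all of step 2 and horizontal distance between tamper and mat below 0.055 m and angle between tamper's own z axis and vertical below 0.08 rad and z of tamper in the frame of mat between 0.003 and 0.01 m and linear speed of tamper below 0.02 m/s); the robot touches nothing.
It fails at once if the gripper or arm touches the bin or the chocks (contact force between any of the fingers, the arm and bin above 2 N).
It fails at once if the tamper presses on the bin or chocks while more than 0.35 rad (20 degrees) out of square with the bin (contact force between tamper and bin above 4 N and angle between the z axis of tamper and the z axis of bin, either way round above 0.35 rad).
It fails at once if the jar, wrench, tape or cup is moved more than 30 mm (distance of any of jar, wrench, tape, cup from where it was at the start of the episode above 0.03 m).
It also fails if it takes over 51 s, if anything falls off the work surface, if the arm or the gripper's body presses on something with over 40 N, if the wrist force passes 120 N, or if a joint passes its speed limit or range.

ROBOT

A 6-joint arm with a two-finger parallel gripper is mounted at the origin on the work surface. World frame = base frame: x ahead of the robot, y to its left, z up, the work surface at z = 0. Lengths are in m, angles in rad, forces in N, time in s.
With the tool pointing down it reaches from about 0.325 to 1 m from the base axis. Payload 5.1 kg.
Tool frame: the origin (TCP) lies at the very end of the fingers, on their centre line; the grasp point (between the pads) lies 19 mm behind it; z points along the fingers, x is the direction in which the jaws open and shut, and the axes are right-handed (so a half turn about z gives the same grasp; the last joint's range is limited). The gripper opens to 85 mm and grips with 20 to 120 N. Pads are 22 mm wide; open, the fingers measure 114 mm over their backs; the gripper's body (76 mm by 85 mm) begins 54 mm behind the grasp point. The pads swing forward as they close: fully open they stand 13 mm farther back than shut.
Start: joints at [1.194, 0.124, 1.65, -0, 1.367, -0.083], TCP at [0.188, 0.622, 0.231] pointing down, gripper open.
Joint ranges: [-2.61, 2.61], [-1.02, 2.33], [0.03, 2.71], [-1.35, 4.49], [0.32, 2.68], [-2.91, 2.91]. Speed limits (rad/s): [2.57, 2.57, 3.14, 3.14, 3.14, 3.14].

INTERFACE

Orientations are given as a unit quaternion [w, x, y, z].
In Python, from station import sensors, cams, env gives the robot as it stands.
- The arm moves only by the tool jog_arm, never from a script. Its argument "series" is a list of rows, each a list of 5 numbers: the shift along the tool's x, y, z in cm, then the turn about the tool's z in degrees, then the opening in per cent of the stroke, from 0 (shut) to 100 (fully open). In form: [[tx, ty, tz, roll, gripper], ...]. A call has 1 to 8 rows; each row shifts and turns the commanded pose from where the row before left it, along the tool's axes as they then stand; what a row does not reach is not made up. A row lasts 1/8 s, in which the tool goes at most 62.5 mm and 10.7 degrees, less where a joint would pass 70% of its speed; a pose out of reach is approached as far as the arm can. A call with a gripper value outside its range is refused whole. The fingers move at their own pace and stop on an object; "newtons" is the grip in N (left out, the last holds). Time passes only in rows, so rows that do not move let the fingers close. It gives the time, the measured TCP pose, the force and the opening at its end, in the units of the state.
- sensors.get_state(): the state, without advancing time (a new reading comes with each control period).
- cams.read_camera(name): name is "scene" or "side" or "wrist"; returns a dict with "color" (420x560x3 uint8, red, green, blue), "depth" (420x560 float32, m along the optical axis (not along the pixel's ray), 0 where there is no reading), "fx", "fy", "cx", "cy" (pixels), "k1" (the pictures are not rectified: a ray, as slopes to the right and down, at radius r is drawn at 1 + k1 r^2 times it, then the intrinsics apply), "origin" and "attitude" of the camera in the world. Camera axes: x right, y up, looking along -z (the intrinsics and any distortion apply to the point x, -y, -z); pixel columns grow to the right and rows downward; lengths in m; the calibration is good to about 2 mm. A picture is of the moment at which its call begins.
- env.job_done(): hands the job in, once; it reports no verdict.
The state is a dict: "t": time; "q": joint angles; "joint_vel": joint speeds; "joint_efforts": joint torques, N m; "eef_pos": TCP position; "orientation": TCP orientation; "force": force on the tool from outside, world axes, zero at the start; "torque": the same for the moment, N m; "width": finger opening in m.
Only numpy, scipy, OpenCV 4.12 (cv2) and the standard library are available. Lean on these libraries where they do the work, as an engineer would, in place of code of your own. Each camera call takes 0.05 s, during which the arm holds its last target.

## Working session

There is one attempt and no reset: what is moved stays moved. The work goes in short steps, Python scripts to look and compute and a tool call to move; the robot and the scene stay as the last step left them, time stands still between calls to the robot, and variables do not carry over. Pictures are saved under pics/ and viewed, and the job is handed in when it is done.

Besides the shell and the picture viewer there is one more tool, called after "Emit:" by a JSON object that holds its "name" and its "arguments". jog_arm: Moves the arm, as the interface text tells. Its arguments: {"type":"object","properties":{"series":{"type":"array","items":{"type":"array","items":{"type":"number"}}},"newtons":{"type":"number"}},"required":["series"]}

```bash
ls; mkdir -p pics; cat > h.py <<'E'
import numpy as np, cv2
from scipy.spatial.transform import Rotation as R
from station import sensors,cams,env
def q2R(q): return R.from_quat([q[1],q[2],q[3],q[0]]).as_matrix()
def att(c):
    a=np.array(c["attitude"],float)
    return a if a.shape==(3,3) else q2R(a)
def grab(n):
    c=cams.read_camera(n); np.save(f"{n}.npy",c,allow_pickle=True); return c
def load(n): return np.load(f"{n}.npy",allow_pickle=True).item()
def cloud(c):
    H,W=c["depth"].shape
    u,v=np.meshgrid(np.arange(W),np.arange(H))
    K=np.array([[c["fx"],0,c["cx"]],[0,c["fy"],c["cy"]],[0,0,1]])
    p=cv2.undistortPoints(np.stack([u,v],-1).reshape(-1,1,2).astype(np.float64),K,np.array([c["k1"],0,0,0.])).reshape(H,W,2)
    d=c["depth"]
    P=np.stack([p[...,0]*d,-p[...,1]*d,-d],-1)
    W_=P@att(c).T+np.array(c["origin"])
    W_[d<=0]=np.nan
    return W_
def save(n,img,s=1,crop=None):
    if crop: img=img[crop[1]:crop[3],crop[0]:crop[2]]
    cv2.imwrite(f"pics/{n}.png",cv2.resize(img[...,::-1].copy(),None,fx=s,fy=s,interpolation=cv2.INTER_CUBIC))
E
python3 - <<'E'
from h import *
for n in("scene","side","wrist"):
    c=grab(n); save(n+"0",c["color"]); print(n,c["origin"],c["attitude"],c["fx"],c["k1"])
print(sensors.get_state())
E
```

```text
pics
scene [ 1.21128287 -0.34570366  0.62823701] [0.72245996 0.38494993 0.25727082 0.51349477] 427.6442467806834 -0.1129231933883707
side [ 0.16863902 -1.07847165  0.88951166] [ 0.88263177  0.4425783  -0.07801137 -0.13783986] 542.7861427201345 -0.16620377237837158
wrist [0.11676112 0.64391058 0.37197617] [ 0.79360049 -0.12062497 -0.08898199  0.58968643] 355.23105593187364 0.031086285204538322
{'t': 0.15, 'q': array([ 1.19442837e+00,  1.24361376e-01,  1.65133646e+00,  6.39927564e-06,
        1.36745493e+00, -8.25778802e-02]), 'joint_vel': array([ 6.02184792e-04, -2.67571395e-03, -4.41325345e-03,  1.00657346e-04,
       -4.01250074e-04,  2.21891584e-05]), 'joint_efforts': array([ 7.72992043e-04, -4.24227226e+01, -3.66014922e+01, -1.13691260e-04,
        4.62944343e-03,  4.70289467e-05]), 'eef_pos': array([0.18807444, 0.62172517, 0.23034555]), 'orientation': array([ 4.08997651e-04,  8.02988929e-01,  5.95993432e-01, -6.64243671e-04]), 'force': array([ 0.09532218, -0.65936208,  0.3714823 ]), 'torque': array([-0.03343376, -0.03528018,  0.01606014]), 'width': 0.08540976077238127}
```

View pics/scene0.png

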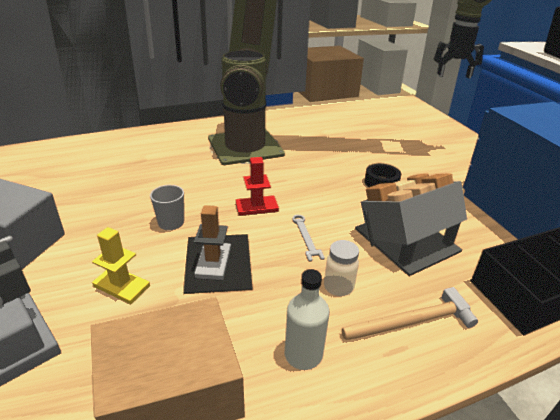

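View pics/side0.png

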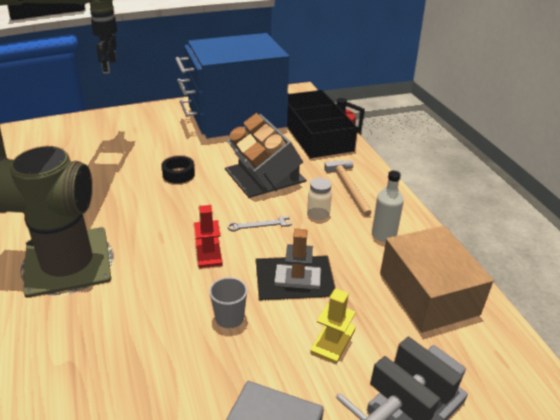

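View pics/wrist0.png

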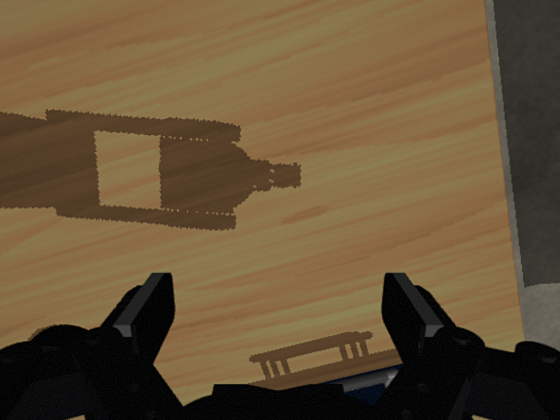

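Both pictures agree on what is where. Candidates for the tamper: the wood-handled one with a grey head on the black mat (scene 208,240; side 298,260), a red one (scene 257,190; side 207,235) and a yellow one (scene 118,265; side 335,325). By the description I choose the one on the mat. The bin is at scene (415,215). Next I'll check a close crop and measure.

```bash
python3 - <<'E'
from h import *
c=load("scene");s=load("side")
save("crop1",s["color"],5,(235,215,355,305))
save("crop2",s["color"],5,(215,105,325,200))
P=cloud(s);Q=cloud(c)
# table check
print("table",P[330,150],Q[200,100])
def comp(P,z0,z1,x,y):
    m=(P[...,2]>z0)&(P[...,2]<z1)&(P[...,0]>x[0])&(P[...,0]<x[1])&(P[...,1]>y[0])&(P[...,1]<y[1]);return m
for n,uv in dict(handletop=(301,235),head=(280,277),mat=(270,290),jar=(320,185),cup=(229,290),tape=(178,160),red=(207,212),bint=(262,145),brown=(430,250)).items():
    print(n,P[uv[1],uv[0]].round(3))
for n,uv in dict(handletop=(210,210),binrim=(440,195),bottle=(310,330),brown=(165,340)).items():
    print(n,Q[uv[1],uv[0]].round(3))
E
```

```text
table [ 0.16913625 -0.27840015  0.00074932] [ 1.86144000e-01 -4.55776915e-01 -3.41539379e-05]
handletop [ 0.521 -0.235  0.145]
head [ 0.481 -0.222  0.019]
mat [ 0.45  -0.243  0.006]
jar [ 0.664 -0.002  0.097]
cup [ 0.351 -0.258  0.05 ]
tape [0.345 0.346 0.027]
red [ 0.347 -0.084  0.137]
bint [0.573 0.217 0.112]
brown [ 0.793 -0.335  0.113]
handletop [ 0.53  -0.224  0.147]
binrim [0.62  0.257 0.142]
bottle [nan nan nan]
brown [ 0.785 -0.353  0.11 ]
```

View pics/crop1.png

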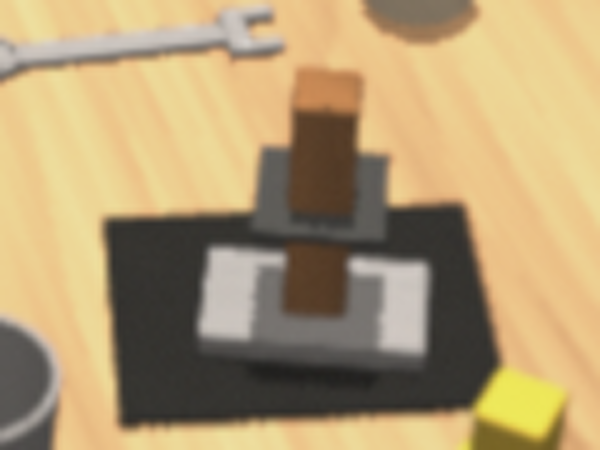

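View pics/crop2.png

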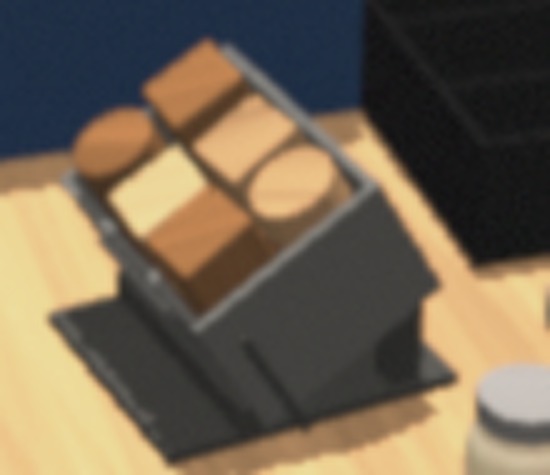

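The side crop shows the wood-handled, grey-headed tamper on the mat, its long side roughly along x. The bin crop shows chocks standing at different heights, with the rim corners clear at crop (195,325), (372,188), (225,45) and (70,180). Next I'll fit the poses.

```bash
cat >> h.py <<'E'
def proj(c,X):
    p=(np.atleast_2d(X)-np.array(c["origin"]))@att(c)
    x=p[:,0]/-p[:,2];y=-p[:,1]/-p[:,2];k=1+c["k1"]*(x*x+y*y)
    return np.stack([c["fx"]*x*k+c["cx"],c["fy"]*y*k+c["cy"]],1)
E
python3 - <<'E'
from h import *
from scipy.optimize import least_squares
s=load("side");c=load("scene")
def Rb(yaw): return R.from_euler('ZY',[yaw,-np.pi/6]).as_matrix()
L=np.array([[-65,-94,90],[65,-94,90],[65,94,90],[-65,94,90]])/1e3
uv=np.array([[195,325],[372,188],[225,45],[70,180]])/5+[215,105]
f=lambda p:(proj(s,L@Rb(p[3]).T+p[:3])-uv).ravel()
r=least_squares(f,[.6,.23,.07,0.]);print("bin",r.x.round(4),r.fun.round(1));b=r.x
# tamper from side crop
L2=np.array([[-52,-30,14],[52,-30,14],[-52,30,14],[52,30,14],[-15,-15,140],[15,-15,140],[15,15,140],[-15,15,140]])/1e3
uv2=np.array([[198,338],[426,355],[210,246],[430,262],[291,108],[358,112],[362,73],[299,68]])/5+[235,215]
f=lambda p:(proj(s,L2@R.from_euler('z',p[2]).as_matrix().T+[p[0],p[1],.006])-uv2).ravel()
r=least_squares(f,[.5,-.22,0.]);print("tamper",r.x.round(4),r.fun.round(1));t=r.x
L3=np.array([[-90,-70,6],[90,-70,6],[90,70,6],[-90,70,6]])/1e3
uv3=np.array([[122,426],[500,402],[464,204],[105,218]])/5+[235,215]
f=lambda p:(proj(s,L3@R.from_euler('z',p[2]).as_matrix().T+[p[0],p[1],0])-uv3).ravel()
r=least_squares(f,[.5,-.22,0.]);print("mat",r.x.round(4),r.fun.round(1));m=r.x
# overlay on scene
im=c["color"].copy();im2=s["color"].copy()
for I,cam in((im,c),(im2,s)):
  for X in (L@Rb(b[3]).T+b[:3],L2@R.from_euler('z',t[2]).as_matrix().T+[t[0],t[1],.006],L3@R.from_euler('z',m[2]).as_matrix().T+[m[0],m[1],0]):
    for q in proj(cam,X): cv2.circle(I,tuple(np.round(q).astype(int)),1,(0,255,0),-1)
save("ov_scene",im,1.8,(150,130,500,420))
P=cloud(s);Q=cloud(c)
# chock heights from both clouds
cen=[(-29,-58),(29,-58),(-29,0),(29,0),(-29,58),(29,58)]
for W in(P,Q):
    B=(W.reshape(-1,3)-b[:3])@Rb(b[3])*1e3
    print([ (np.round(np.median(B[k,2])-90,1),k.sum()) for k in [(abs(B[:,0]-x)<14)&(abs(B[:,1]-y)<14)&(B[:,2]>80)&(B[:,2]<140) for x,y in cen]])
np.save("fit.npy",np.r_[b,t,m])
E
```

```text
bin [0.6237 0.2893 0.0098 0.154 ] [ 0.   0.   0.  -0.8  0.8  1.  -0.8 -0.2]
tamper [ 0.5224 -0.2292 -0.4152] [-0.1 -0.3 -0.1 -0.2 -0.1  0.4 -0.2  0.6  0.1  0.1  0.5  0.3  0.4 -0.5
 -0.6 -0.5]
mat [ 0.5186 -0.218  -0.2425] [-1.4 -0.4  2.4  0.7  0.1 -0.5 -1.1 -0.4]
[(np.float64(nan), np.int64(0)), (np.float64(nan), np.int64(0)), (np.float64(nan), np.int64(0)), (np.float64(nan), np.int64(0)), (np.float64(nan), np.int64(0)), (np.float64(nan), np.int64(0))]
[(np.float64(nan), np.int64(0)), (np.float64(nan), np.int64(0)), (np.float64(nan), np.int64(0)), (np.float64(nan), np.int64(0)), (np.float64(nan), np.int64(0)), (np.float64(nan), np.int64(0))]
  return _methods._mean(a, axis=axis, dtype=dtype,
  ret = ret.dtype.type(ret / rcount)
```

View pics/ov_scene.png

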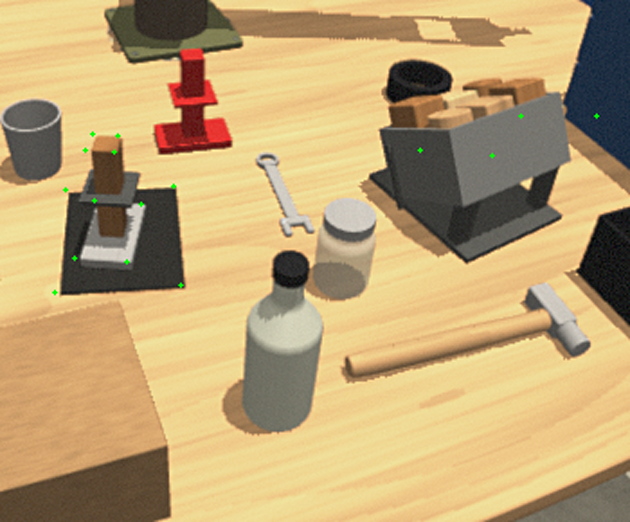

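```bash
python3 - <<'E'
from h import *
for n in("side","scene"):
    s=load(n);P=cloud(s)
    print(n,proj(s,P[290,270]),proj(s,P[200,240]),s["cx"],s["cy"],s["fy"],s["fx"])
s=load("side");P=cloud(s);Q=cloud(load("scene"))
for u,v in [(260,299),(333,294),(327,257),(257,260)]: print("mat",P[v,u].round(3))
for u,v in [(254,170),(289,143),(260,115),(230,141)]: print("rim",P[v,u].round(3))
for u,v in [(195,237),(250,238),(248,288),(186,289)]: print("matQ",Q[v,u].round(3))
E
```

```text
side [[270. 290.]] [[240. 200.]] 273.47485876750375 209.4582161261215 542.7861427201345 542.7861427201345
scene [[270. 290.]] [[240. 200.]] 275.8858718001263 208.54692325909767 427.6442467806834 427.6442467806834
mat [ 0.42  -0.263  0.005]
mat [ 0.521 -0.414  0.137]
mat [ 0.619 -0.175  0.004]
mat [ 0.451 -0.137  0.006]
rim [0.523 0.129 0.089]
rim [0.624 0.133 0.156]
rim [0.597 0.317 0.156]
rim [0.499 0.301 0.092]
matQ [ 0.525 -0.258  0.085]
matQ [ 0.462 -0.123 -0.   ]
matQ [ 0.62  -0.176  0.004]
matQ [ 0.585 -0.295  0.006]
```

```bash
python3 - <<'E'
from h import *
c=load("scene")
save("crop3",c["color"],8,(180,200,260,270))
save("crop4",c["color"],6,(350,165,475,260))
E
```

```text
(no output)
```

View pics/crop3.png

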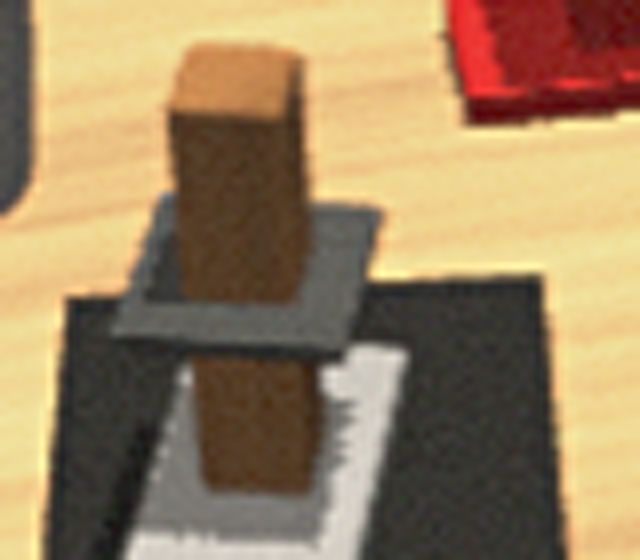

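View pics/crop4.png

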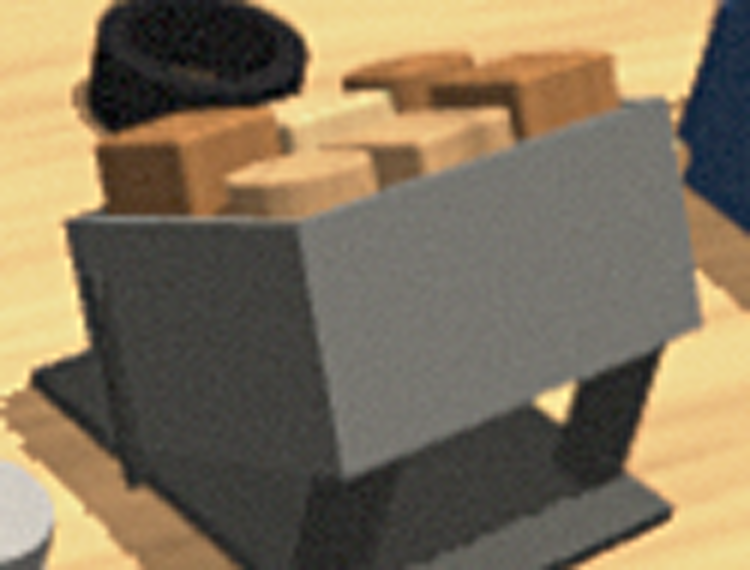

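```bash
python3 - <<'E'
from h import *
from scipy.optimize import least_squares
s=load("side");c=load("scene")
def Rb(yaw): return R.from_euler('ZY',[yaw,-np.pi/6]).as_matrix()
L=np.array([[-65,-94,90],[65,-94,90],[65,94,90],[-65,94,90]])/1e3
uv=np.array([[195,325],[372,188],[225,45],[70,180]])/5+[215,105]
Lc=np.array([[65,-94,90],[-65,-94,90],[65,94,90],[65,-94,0],[65,94,0]])/1e3
uc=np.array([[302,220],[68,218],[665,98],[345,475],[702,325]])/6+[350,165]
f=lambda p:np.r_[(proj(s,L@Rb(p[3]).T+p[:3])-uv).ravel(),(proj(c,Lc@Rb(p[3]).T+p[:3])-uc).ravel()]
r=least_squares(f,[.6,.22,.05,0.]);print("bin",r.x.round(4),r.fun.round(1));b=r.x
L2=np.array([[-52,-30,14],[52,-30,14],[-52,30,14],[52,30,14],[-15,-15,140],[15,-15,140],[15,15,140],[-15,15,140]])/1e3
uv2=np.array([[198,338],[426,355],[210,246],[430,262],[291,108],[358,112],[362,73],[299,68]])/5+[235,215]
Lt=np.array([[15,-15,140],[15,15,140],[-15,-15,140],[-15,15,140],[30,-30,80],[30,30,80],[-30,30,80]])/1e3
ut=np.array([[168,113],[290,115],[188,45],[300,52],[112,332],[345,345],[382,208]])/8+[180,200]
f=lambda p:np.r_[(proj(s,L2@R.from_euler('z',p[2]).as_matrix().T+[p[0],p[1],p[3]])-uv2).ravel(),(proj(c,Lt@R.from_euler('z',p[2]).as_matrix().T+[p[0],p[1],p[3]])-ut).ravel()]
r=least_squares(f,[.5,-.22,0.,0.006]);print("tamper",r.x.round(4),r.fun.round(1));t=r.x
P=cloud(s);Q=cloud(c)
cen=[(-29,-58),(29,-58),(-29,0),(29,0),(-29,58),(29,58)]
for W in(P,Q):
    B=(W.reshape(-1,3)-b[:3])@Rb(b[3])*1e3
    print([ (np.round(np.median(B[k,2])-90,1),k.sum()) for k in [(abs(B[:,0]-x)<14)&(abs(B[:,1]-y)<14)&(B[:,2]>80)&(B[:,2]<140) for x,y in cen]])
np.save("fit.npy",np.r_[b,t])
for n,(u,v) in dict(browntop=(430,255)).items(): print(P[v,u])
E
```

```text
bin [0.6058 0.2337 0.0441 0.1582] [-0.4  0.9  1.1 -1.3  0.4 -0.5 -2.5 -0.5 -0.7  0.6 -0.5 -0.1  0.6 -0.3
 -0.2  0.4  0.6  0.6]
tamper [ 0.5238 -0.2244 -0.4061  0.0026] [-0.1 -0.6 -0.3 -0.8 -0.3  0.2 -0.6  0.1 -0.1 -0.1  0.3  0.   0.1 -0.8
 -0.9 -0.7 -0.8  0.  -0.8  0.6 -0.3 -0.2  0.5 -0.3 -0.4  1.   0.2  1.1
  0.1  0.1]
[(np.float64(29.9), np.int64(66)), (np.float64(14.3), np.int64(67)), (np.float64(23.3), np.int64(56)), (np.float64(14.7), np.int64(57)), (np.float64(28.0), np.int64(56)), (np.float64(25.3), np.int64(54))]
[(np.float64(29.4), np.int64(21)), (np.float64(13.8), np.int64(32)), (np.float64(22.9), np.int64(24)), (np.float64(14.6), np.int64(24)), (np.float64(25.4), np.int64(16)), (np.float64(22.7), np.int64(23))]
[ 0.78678367 -0.34618155  0.10968599]
```

Fits from both views: bin origin (0.606, 0.234, 0.044) with yaw 0.158; tamper (0.524, -0.224) with yaw -0.406; mat (0.519, -0.218) with yaw -0.22. Chocks stand 14–30 mm proud.

The moves can't tilt the tool. So I'll grip the handle across its y faces and tip the tamper over its head edge on the mat, letting it pivot 30° in the pads. Then I press in two places, at bin y of about ±40 mm, each covering two rows.

```bash
cat >> h.py <<'E'
def togo(X,az=None):
    s=sensors.get_state();T=q2R(s["orientation"])
    d=T.T@(np.array(X)-s["eef_pos"])*100
    a=np.arctan2(T[1,0],T[0,0])
    print("t",s["t"].__round__(2),"pos",s["eef_pos"].round(4),"az",a.round(3),"tilt",np.degrees(np.arccos(-T[2,2])).round(2),"F",s["force"].round(1),"w",s["width"].__round__(4))
    print("shift cm",d.round(2),"roll deg",None if az is None else np.degrees(a-az).round(2))
E
python3 - <<'E'
from h import *
togo([.524,-.224,.231],1.165)
E
```

```text
t 0.15 pos [0.1881 0.6217 0.2303] az 1.277 tilt 0.09 F [ 0.1 -0.7  0.4] w 0.0854
shift cm [-7.122e+01  5.664e+01  4.000e-02] roll deg 6.42
```

Emit:
{"name": "jog_arm", "arguments": {"series": [[-4.7, 3.7, 0, 0, 100], [-4.7, 3.7, 0, 0, 100], [-4.7, 3.7, 0, 0, 100], [-4.7, 3.7, 0, 0, 100], [-4.7, 3.7, 0, 0, 100], [-4.7, 3.7, 0, 0, 100], [-4.7, 3.7, 0, 0, 100], [-4.7, 3.7, 0, 0, 100]], "newtons": 20}}

```text
t: 1.15
eef_pos: [0.3628, 0.1747, 0.2313]
orientation: [0.0, 0.803, 0.596, 0.0]
force: [1.2, -0.0, -0.3]
width: 0.0855
```

```bash
python3 - <<'E'
from h import *
togo([.524,-.224,.231],1.165)
E
```

```text
t 1.15 pos [0.3628 0.1747 0.2313] az 1.278 tilt 0.04 F [ 1.2 -0.  -0.3] w 0.0855
shift cm [-3.351e+01  2.696e+01  3.000e-02] roll deg 6.45
```

Emit:
{"name": "jog_arm", "arguments": {"series": [[-4.7, 3.8, 0, 0, 100], [-4.7, 3.8, 0, 0, 100], [-4.7, 3.8, 0, 0, 100], [-4.7, 3.8, 0, 0, 100], [-4.7, 3.8, 0, 0, 100], [-4.7, 3.8, 0, 0, 100], [-2, 1.6, 0, 6.4, 100], [0, 0, 0, 0, 100]]}}

```text
t: 2.15
eef_pos: [0.5087, -0.1846, 0.2307]
orientation: [-0.001, 0.836, 0.549, -0.0]
force: [0.1, 0.6, -0.5]
width: 0.0853
```

```bash
python3 - <<'E'
from h import *
togo([.524,-.224,.231],1.165)
c=grab("wrist"); save("w1",c["color"])
E
```

```text
t 2.15 pos [ 0.5087 -0.1846  0.2307] az 1.163 tilt 0.08 F [ 0.1  0.6 -0.5] w 0.0853
shift cm [-3.01  2.96 -0.04] roll deg -0.09
```

View pics/w1.png

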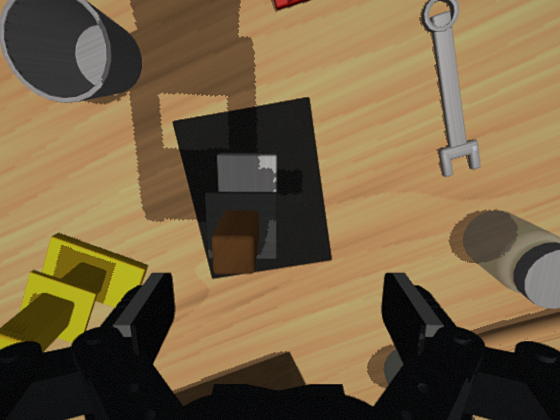

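```bash
python3 - <<'E'
from h import *
c=load("wrist")
K=np.array([[c["fx"],0,c["cx"]],[0,c["fy"],c["cy"]],[0,0,1]])
uv=np.array([[213,236],[254,236],[252,272],[214,272]],float)
p=cv2.undistortPoints(uv.reshape(-1,1,2),K,np.array([c["k1"],0,0,0.])).reshape(-1,2)
d=np.c_[p[:,0],-p[:,1],-np.ones(4)]@att(c).T
X=c["origin"]+d*((.146-c["origin"][2])/d[:,2])[:,None]
print(X.round(4),X.mean(0)); e=X[1]-X[0];print(np.arctan2(e[1],e[0]))
togo([*X.mean(0)[:2],.231],1.165)
E
```

```text
[[ 0.505  -0.2303  0.146 ]
 [ 0.5161 -0.2046  0.146 ]
 [ 0.5403 -0.2171  0.146 ]
 [ 0.5297 -0.2417  0.146 ]] [ 0.52280898 -0.2234182   0.146     ]
1.1632481438517885
t 2.2 pos [ 0.5085 -0.1834  0.2307] az 1.165 tilt 0.09 F [ 0.2 -0.2  0. ] w 0.0855
shift cm [-3.11  2.9  -0.04] roll deg 0.02
```

```bash
python3 - <<'E'
from h import *
s=load("side");P=cloud(s);I=s["color"].astype(int)
m=(I[...,0]>120)&(I[...,1]>110)&(I[...,2]<60)
T=q2R(sensors.get_state()["orientation"])
d=(P[m]-[.523,-.224,0])@T
k=P[m][:,2]>.02
print(np.nanmin(abs(d[:,:2]),0),np.nanmax(d[:,0]),"above .07 max toolx:",np.nanmax(d[P[m][:,2]>.07,0]), "tooly range",np.nanmin(d[:,1]),np.nanmax(d[:,1]))
E
```

```text
[0.03964554 0.0398069 ] -0.03964553575667527 above .07 max toolx: -0.17481420251246654 tooly range 0.039806897793482954 0.12003234506799516
```

Emit:
{"name": "jog_arm", "arguments": {"series": [[-3.1, 2.9, 0, 0, 100], [0, 0, 5.5, 0, 100], [0, 0, 0, 0, 100]]}}

```text
t: 2.58
eef_pos: [0.5199, -0.2203, 0.1713]
orientation: [-0.005, 0.834, 0.551, -0.002]
force: [-0.2, 1.4, -0.3]
width: 0.0859
```

```bash
python3 - <<'E'
from h import *
togo([.5233,-.2238,.098],1.165)
c=grab("wrist"); save("w2",c["color"])
E
```

```text
t 2.58 pos [ 0.5199 -0.2203  0.1713] az 1.167 tilt 0.61 F [-0.2  1.4 -0.3] w 0.0859
shift cm [-0.19  0.52  7.32] roll deg 0.13
```

View pics/w2.png

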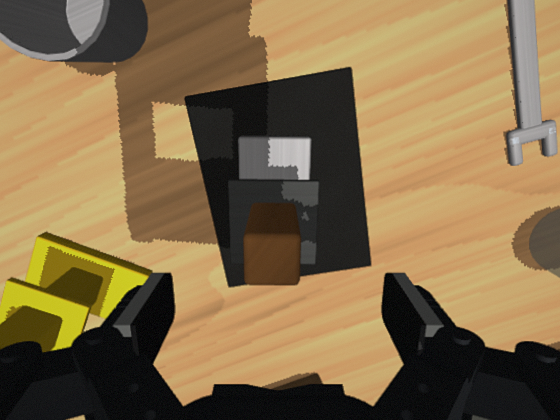

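Emit:
{"name": "jog_arm", "arguments": {"series": [[0, 0.1, 3, 0, 100], [0, 0.1, 4.3, 0, 100], [0, 0, 0, 0, 100], [0, 0, 0, 0, 100]]}}

```text
t: 3.12
eef_pos: [0.5265, -0.2241, 0.1063]
orientation: [0.002, 0.835, 0.551, 0.001]
force: [-0.1, -0.4, 0.4]
width: 0.0854
```

```bash
python3 - <<'E'
from h import *
togo([.5233,-.2238,.098],1.165)
E
```

```text
t 3.12 pos [ 0.5265 -0.2241  0.1063] az 1.166 tilt 0.22 F [-0.1 -0.4  0.4] w 0.0854
shift cm [-0.1  -0.31  0.83] roll deg 0.08
```

Emit:
{"name": "jog_arm", "arguments": {"series": [[-0.1, -0.2, 0.5, 0, 100], [0, 0, 0, 0, 100], [0, 0, 0, 0, 0], [0, 0, 0, 0, 0], [0, 0, 0, 0, 0], [0, 0, 0, 0, 0]], "newtons": 25}}

```text
t: 3.88
eef_pos: [0.5229, -0.2243, 0.0984]
orientation: [0.0, 0.835, 0.55, -0.0]
force: [0.9, -0.9, 0.6]
width: 0.0298
```

```bash
python3 - <<'E'
from h import *
togo([.5233,-.2238,.098],1.165)
for n in("wrist","side"):
    c=grab(n); save(n+"3",c["color"])
save("side3c",load("side")["color"],5,(235,195,355,305))
E
```

```text
t 3.88 pos [ 0.5229 -0.2243  0.0984] az 1.165 tilt 0.03 F [ 0.9 -0.9  0.6] w 0.0298
shift cm [0.06 0.02 0.04] roll deg 0.02
```

View pics/side3c.png

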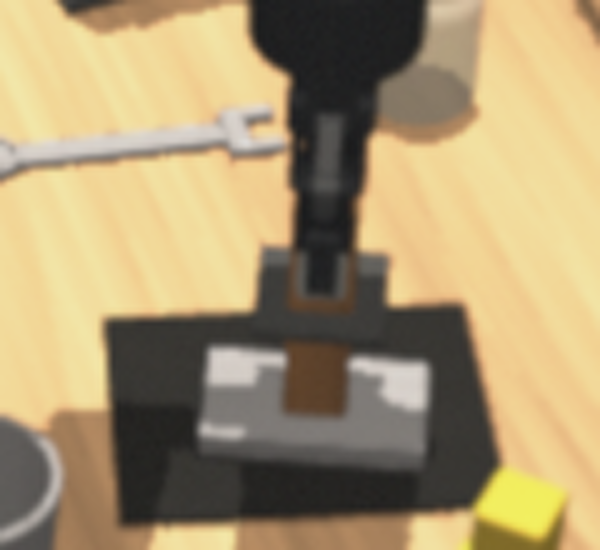

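Emit:
{"name": "jog_arm", "arguments": {"series": [[0, -0.8, -0.3, 0, 0], [0, -0.8, -0.25, 0, 0], [0, -0.8, -0.2, 0, 0], [0, -0.9, -0.15, 0, 0], [0, 0, 0, 0, 0]], "newtons": 25}}

```text
t: 4.6
eef_pos: [0.4918, -0.2107, 0.1074]
orientation: [-0.0, 0.835, 0.55, 0.0]
force: [-0.3, -0.6, -2.7]
width: 0.0297
```

```bash
python3 - <<'E'
from h import *
togo([.5229,-.2243,.0984],1.165)
c=grab("side"); save("side4c",c["color"],5,(235,195,355,305))
E
```

```text
t 4.6 pos [ 0.4918 -0.2107  0.1074] az 1.165 tilt 0.0 F [-0.3 -0.6 -2.7] w 0.0297
shift cm [-0.03  3.39  0.9 ] roll deg 0.02
```

View pics/side4c.png

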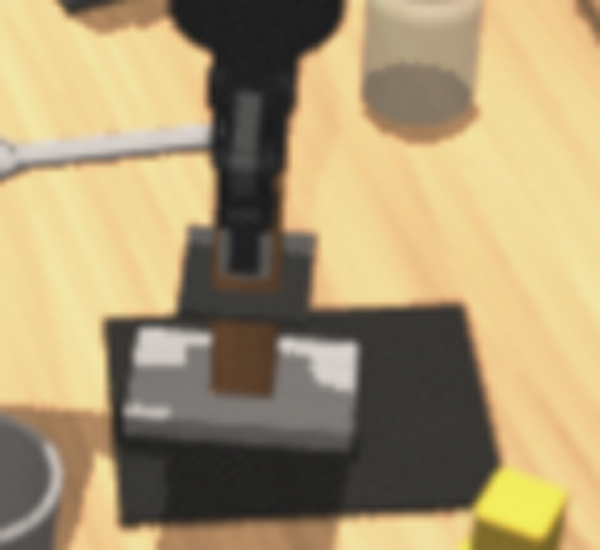

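The tamper was carried along flat instead of tipping: pad friction beats the edge's grip on the mat. Instead I'll lever it, pressing the +x end of the head down on the edge of the solid brown box. First I'll measure the box.

```bash
python3 - <<'E'
from h import *
s=load("side");P=cloud(s)
save("box",s["color"],4,(360,210,510,340))
m=(P[...,2]>.098)&(P[...,2]<.125)&(P[...,0]>.6)&(P[...,1]<-.15)
ys,xs=np.where(m);print(xs.min(),xs.max(),ys.min(),ys.max(),m.sum())
X=P[m][:,:2].astype(np.float32);print(P[m][:,2].mean())
r=cv2.minAreaRect(X);print(r);print(cv2.boxPoints(r).round(3))
c=load("scene");Q=cloud(c);m=(Q[...,2]>.098)&(Q[...,2]<.125)&(Q[...,0]>.65)&(Q[...,1]<-.15)
X=Q[m][:,:2].astype(np.float32);print(Q[m][:,2].mean());print(cv2.boxPoints(cv2.minAreaRect(X)).round(3))
E
```

```text
383 493 198 403 5072
0.10882411886511491
((0.7758617997169495, -0.43429043889045715), (0.5729107856750488, 0.21146322786808014), 72.42180633544922)
[[ 0.589 -0.675]
 [ 0.79  -0.739]
 [ 0.963 -0.193]
 [ 0.762 -0.129]]
0.10967046929641773
[[ 0.719 -0.46 ]
 [ 0.882 -0.461]
 [ 0.883 -0.15 ]
 [ 0.72  -0.15 ]]
```

View pics/box.png

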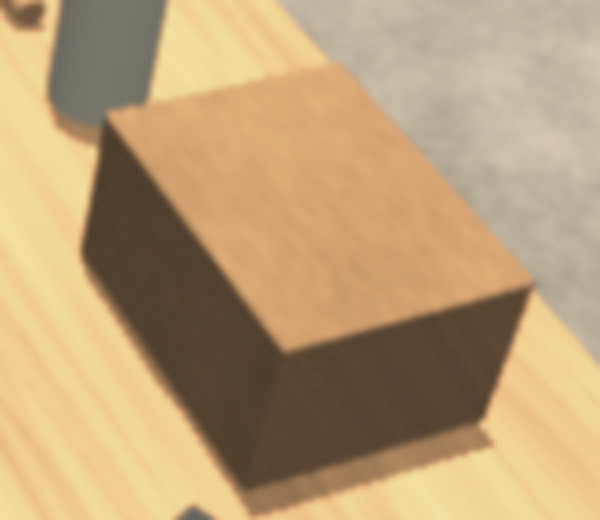

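```bash
cat >> h.py <<'E'
def ray(c,uv,z):
    K=np.array([[c["fx"],0,c["cx"]],[0,c["fy"],c["cy"]],[0,0,1]])
    p=cv2.undistortPoints(np.array(uv,float).reshape(-1,1,2),K,np.array([c["k1"],0,0,0.])).reshape(-1,2)
    d=np.c_[p[:,0],-p[:,1],-np.ones(len(p))]@att(c).T
    return c["origin"]+d*((z-c["origin"][2])/d[:,2])[:,None]
E
python3 - <<'E'
from h import *
s=load("side")
X=ray(s,np.array([[107,115],[285,352],[530,285],[345,65]])/4+[360,210],.110)
print(X.round(3)); e=X[1]-X[0];print(np.arctan2(e[1],e[0]))
E
```

```text
[[ 0.72  -0.266  0.11 ]
 [ 0.719 -0.463  0.11 ]
 [ 0.873 -0.463  0.11 ]
 [ 0.879 -0.268  0.11 ]]
-1.5728563240315327
```

Emit:
{"name": "jog_arm", "arguments": {"series": [[0, 0, -3, 0, 0], [0, 0, -5, -8, 0], [0, 0, -5, -8, 0], [0, 0, 0, -7.2, 0], [0, 0, 0, 0, 0]], "newtons": 50}}

```text
t: 5.28
eef_pos: [0.4927, -0.2112, 0.2379]
orientation: [0.001, 0.708, 0.706, 0.0]
force: [0.4, -1.1, -3.6]
width: 0.0293
```

```bash
python3 - <<'E'
from h import *
togo([.680,-.34,.235],1.571)
E
```

```text
t 5.28 pos [ 0.4927 -0.2112  0.2379] az 1.569 tilt 0.06 F [ 0.4 -1.1 -3.6] w 0.0293
shift cm [-12.85  18.75   0.31] roll deg -0.13
```

Emit:
{"name": "jog_arm", "arguments": {"series": [[-3.2, 4.7, 0, 0, 0], [-3.2, 4.7, 0, 0, 0], [-3.2, 4.7, 0, 0, 0], [-3.2, 4.6, 0, 0, 0], [0, 0, 0, 0, 0], [0, 0, 0, 0, 0]]}}

```text
t: 6.02
eef_pos: [0.6788, -0.3388, 0.2346]
orientation: [-0.002, 0.708, 0.706, -0.0]
force: [-0.6, 0.8, -2.6]
width: 0.0296
```

```bash
python3 - <<'E'
from h import *
togo([.680,-.34,.205],1.571)
c=grab("side"); save("side5",c["color"],3,(330,150,520,340))
E
```

```text
t 6.03 pos [ 0.6788 -0.3388  0.2346] az 1.569 tilt 0.24 F [-0.6  0.8 -2.6] w 0.0296
shift cm [-0.13  0.13  2.96] roll deg -0.13
```

View pics/side5.png

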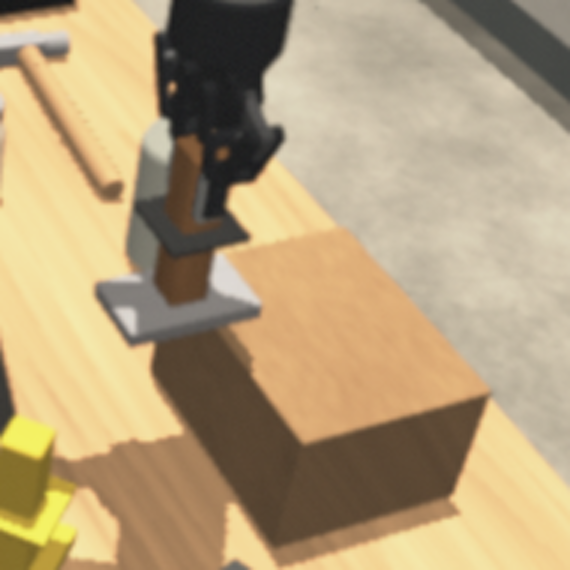

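Emit:
{"name": "jog_arm", "arguments": {"series": [[0, 0.1, 1.5, 0, 0], [0, 0, 1.7, 0, 0], [0, -0.5, 0.3, 0, 0], [0, -0.5, 0.3, 0, 0], [0, -0.9, 0.5, 0, 0], [0, 0, 0, 0, 0]], "newtons": 20}}

```text
t: 6.82
eef_pos: [0.6611, -0.3395, 0.1962]
orientation: [0.001, 0.707, 0.707, 0.0]
force: [0.7, 0.9, 5.0]
width: 0.0292
```

```bash
python3 - <<'E'
from h import *
togo([.6297,-.34,.1675],1.571)
c=grab("side"); save("side6",c["color"],3,(330,150,520,340))
E
```

```text
t 6.83 pos [ 0.6611 -0.3395  0.1962] az 1.57 tilt 0.12 F [0.7 0.9 5. ] w 0.0292
shift cm [-0.05 -3.15  2.87] roll deg -0.06
```

View pics/side6.png

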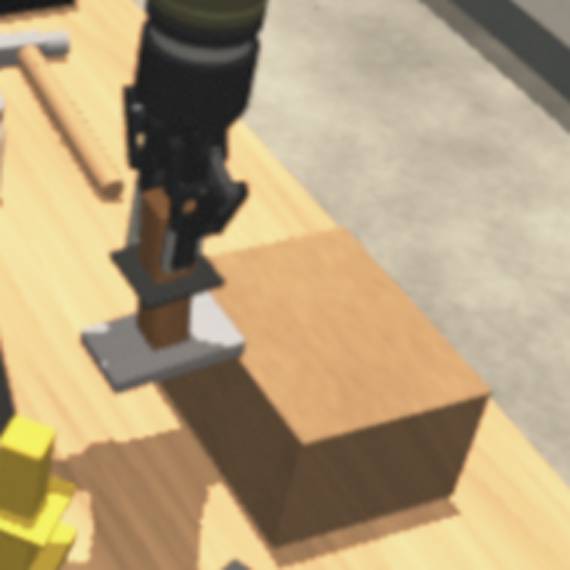

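Emit:
{"name": "jog_arm", "arguments": {"series": [[0, -0.8, 0.6, 0, 0], [0, -0.8, 0.6, 0, 0], [0, -0.8, 0.7, 0, 0], [0, -0.7, 0.75, 0, 0], [0, -0.3, 0.4, 0, 0], [0, 0, 0, 0, 0]]}}

```text
t: 7.62
eef_pos: [0.6258, -0.3396, 0.1654]
orientation: [-0.001, 0.707, 0.707, -0.001]
force: [-5.1, 0.5, 7.4]
width: 0.0297
```

```bash
python3 - <<'E'
from h import *
togo([.6233,-.34,.159],1.571)
c=grab("side"); save("side7",c["color"],3,(330,150,520,340))
c=grab("scene"); save("scene7",c["color"])
E
```

```text
t 7.62 pos [ 0.6258 -0.3396  0.1654] az 1.57 tilt 0.16 F [-5.1  0.5  7.4] w 0.0297
shift cm [-0.04 -0.25  0.64] roll deg -0.05
```

View pics/side7.png

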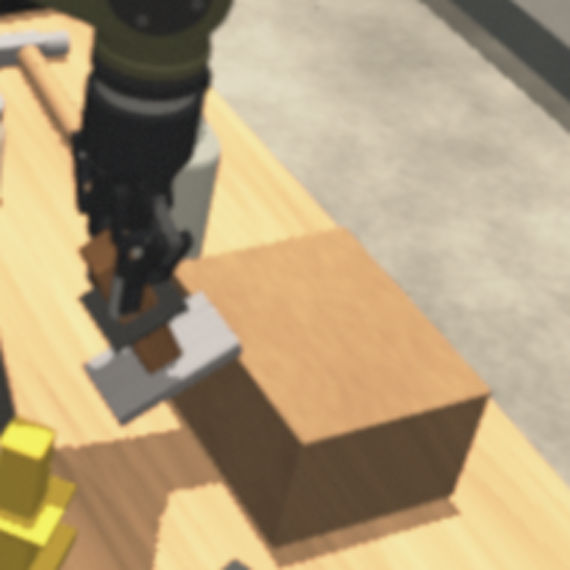

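View pics/scene7.png

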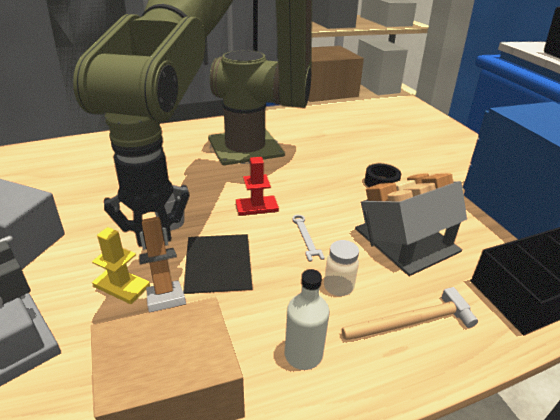

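```bash
cat >> h.py <<'E'
from scipy.optimize import least_squares
def tampose(picks):
    """picks: list of (cam, local mm pts, uv). returns theta deg(lean to -x), h mm, dx mm, R,t"""
    s=sensors.get_state();T=q2R(s["orientation"]);a=np.arctan2(T[1,0],T[0,0])-np.pi/2
    g=s["eef_pos"]-0.019*T[:,2]
    def pose(p):
        Rt=R.from_euler('ZYX',[a+p[3],-p[0],p[4]]).as_matrix()
        return Rt,g-Rt@np.array([p[2],0,p[1]])
    def f(p):
        Rt,t=pose(p)
        return np.r_[np.concatenate([(proj(c,np.array(L)/1e3@Rt.T+t)-uv).ravel() for c,L,uv in picks]),p[3]*50,p[4]*50,(p[2])*200]
    r=least_squares(f,[.4,.11,0,0,0]);
    print("tilt",np.degrees(r.x[0]).round(2),"h,dx mm",(r.x[1:3]*1e3).round(1),"dyaw,droll deg",np.degrees(r.x[3:]).round(2),"res",r.fun.round(1))
    return (*pose(r.x),r.x)
E
python3 - <<'E'
from h import *
s=load("side")
tampose([(s,[[-52,30,14],[-52,-30,14],[52,-30,14],[52,30,14]],np.array([[85,365],[118,405],[240,345],[200,293]])/3+[330,150])])
c=load("scene");save("scene7c",c["color"],6,(100,190,220,315))
E
```

```text
tilt 25.11 h,dx mm [111.3  -8.2] dyaw,droll deg [-0.13 -0.53] res [-1.5 -1.3 -0.7  3.6  0.9 -0.9  0.9 -0.9 -0.1 -0.5 -1.6]
```

View pics/scene7c.png

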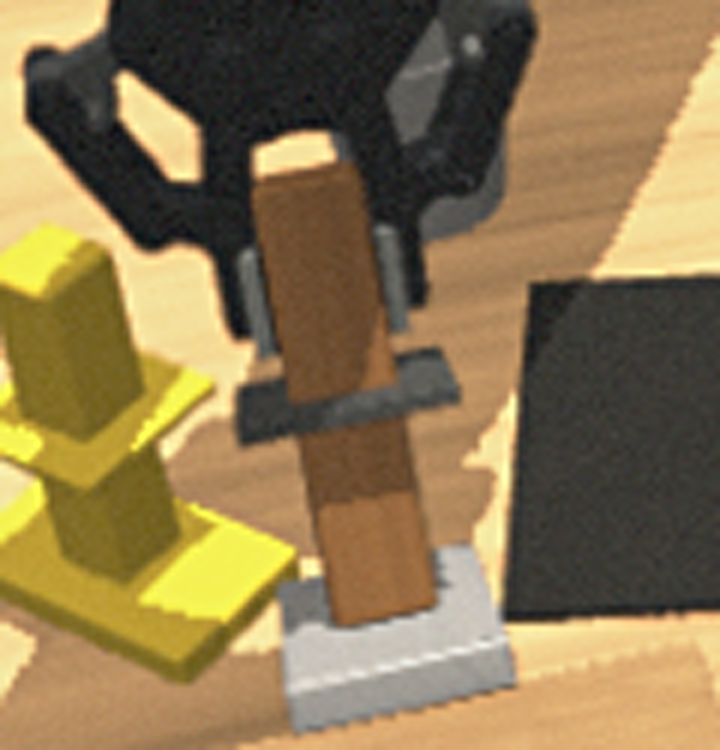

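Emit:
{"name": "jog_arm", "arguments": {"series": [[0, -0.4, 0.5, 0, 0], [0, -0.4, 0.5, 0, 0], [0, 0, 0, 0, 0], [0, 0, 0, 0, 0]]}}

```text
t: 8.22
eef_pos: [0.6182, -0.3395, 0.1546]
orientation: [-0.001, 0.707, 0.707, -0.001]
force: [-3.6, 0.9, 7.1]
width: 0.0295
```

```bash
python3 - <<'E'
from h import *
togo([.6233,-.34,.159],1.571)
c=grab("side"); save("side8",c["color"],6,(345,210,445,300))
E
```

```text
t 8.22 pos [ 0.6182 -0.3395  0.1546] az 1.57 tilt 0.14 F [-3.6  0.9  7.1] w 0.0295
shift cm [-0.05  0.51 -0.44] roll deg -0.05
```

View pics/side8.png

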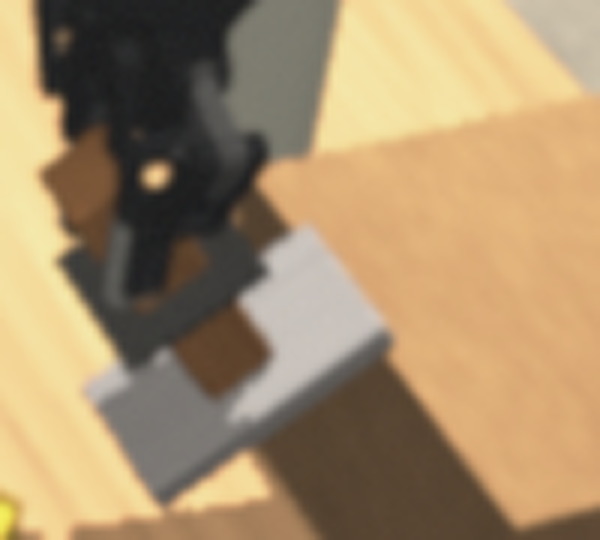

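```bash
python3 - <<'E'
from h import *
s=load("side")
tampose([(s,[[-52,30,14],[-52,-30,14],[52,-30,14],[52,30,14],[-30,30,80],[-30,-30,80],[30,-30,80]],np.array([[85,390],[158,490],[390,335],[310,228],[58,262],[130,360],[270,265]])/6+[345,210])])
E
```

```text
tilt 33.27 h,dx mm [114.4  -4.5] dyaw,droll deg [-0.15 -0.79] res [-0.5 -0.4 -1.   1.2  0.4 -1.   0.5 -0.5 -0.1 -0.5 -0.1  1.3  0.5  0.2
 -0.1 -0.7 -0.9]
```

Emit:
{"name": "jog_arm", "arguments": {"series": [[0, 0, 0, 0, 0], [0, 0, 0, 0, 0], [0, -1, -3, 0, 0], [0, -2, -5, 0, 0], [0, 0, -5, 0, 0], [0, 0, 0, 0, 0]], "newtons": 110}}

```text
t: 9.02
eef_pos: [0.59, -0.3403, 0.2887]
orientation: [0.003, 0.707, 0.707, 0.0]
force: [0.6, -0.0, -3.5]
width: 0.0291
```

```bash
python3 - <<'E'
from h import *
f=np.load("fit.npy");b=f[:4]
def Rb(yaw): return R.from_euler('ZY',[yaw,-np.pi/6]).as_matrix()
g=b[:3]+Rb(b[3])@np.array([0,-.04,.09+.06+.114]);print("grip target",g, "tcp",g-[0,0,.019])
togo(g-[0,0,.019],np.pi/2+b[3])
c=grab("side"); save("side9",c["color"],1)
E
```

```text
grip target [0.48171188 0.17335742 0.27275034] tcp [0.48171188 0.17335742 0.25375034]
t 9.03 pos [ 0.59   -0.3403  0.2887] az 1.57 tilt 0.4 F [ 0.6 -0.  -3.5] w 0.0291
shift cm [ 51.37 -10.89   3.19] roll deg -9.12
```

View pics/side9.png

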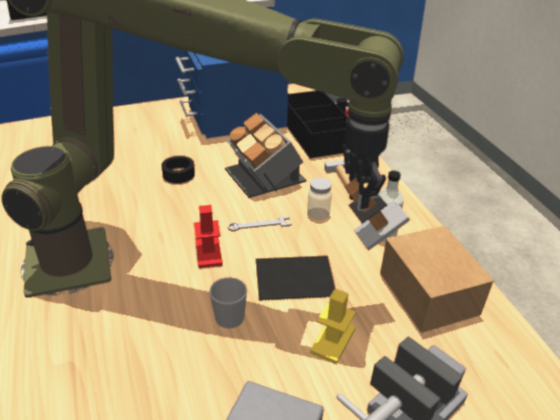

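Emit:
{"name": "jog_arm", "arguments": {"series": [[5, -1.1, 0, 0, 0], [6, -1.3, 0, 0, 0], [6, -1.3, 0, 0, 0], [6, -1.3, 0, 0, 0], [6, -1.3, 0, 0, 0], [6, -1.3, 0, 0, 0], [6, -1.3, 0, 0, 0], [6, -1.2, 0, 0, 0]]}}

```text
t: 10.07
eef_pos: [0.4861, 0.1323, 0.2795]
orientation: [-0.002, 0.707, 0.707, -0.003]
force: [1.2, 0.3, -2.9]
width: 0.0288
```

Emit:
{"name": "jog_arm", "arguments": {"series": [[4, -0.8, 0, 0, 0], [0, 0, 0, -9.1, 0], [0, 0, 0, 0, 0], [0, 0, 0, 0, 0]]}}

```text
t: 10.58
eef_pos: [0.4799, 0.1703, 0.2816]
orientation: [-0.001, 0.65, 0.76, -0.002]
force: [-0.2, 0.1, -2.7]
width: 0.0289
```

```bash
python3 - <<'E'
from h import *
togo([.4817,.1734,.2538],np.pi/2+.158)
c=grab("side"); save("side10",c["color"],5,(195,80,315,200))
c=grab("scene"); save("scene10",c["color"],4,(320,100,480,250))
E
```

```text
t 10.57 pos [0.4799 0.1703 0.2816] az 1.726 tilt 0.23 F [-0.2  0.1 -2.7] w 0.0289
shift cm [0.28 0.23 2.78] roll deg -0.14
```

View pics/side10.png

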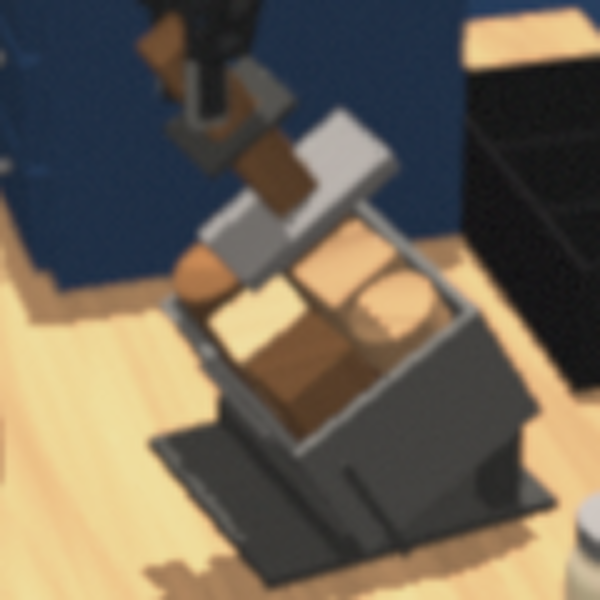

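View pics/scene10.png

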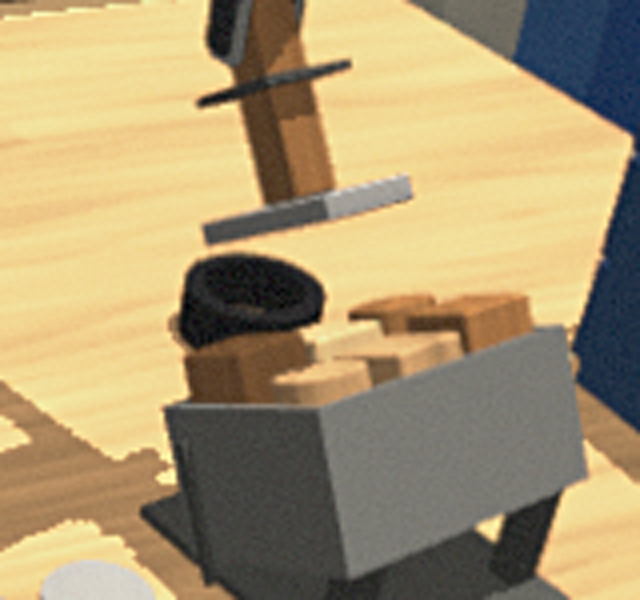

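```bash
cat > m.py <<'E'
from h import *
def Rb(yaw): return R.from_euler('ZY',[yaw,-np.pi/6]).as_matrix()
b=np.load("fit.npy")[:4]
def inbin(Rt,t):
    print("head centre in bin mm",(Rb(b[3]).T@(t-b[:3])*1e3).round(1),"axis angle deg",np.degrees(np.arccos((Rt[:,2]@Rb(b[3])[:,2]))).round(1))
    for L in ([-52,-30,0],[52,-30,0],[52,30,0],[-52,30,0]):
        print(L,(Rb(b[3]).T@(Rt@np.array(L)/1e3+t-b[:3])*1e3).round(1))
E
python3 - <<'E'
from m import *
s=load("side");c=load("scene")
Rt,t,x=tampose([(s,[[-52,30,14],[-52,-30,14],[52,-30,14],[52,30,14]],np.array([[200,238],[247,277],[395,160],[342,108]])/5+[195,80]),
(c,[[-52,-30,14],[-52,-30,0],[52,-30,14],[52,-30,0],[52,30,14],[52,30,0]],np.array([[203,228],[207,243],[328,197],[330,218],[411,177],[412,196]])/4+[320,100])])
np.save("tp.npy",x);inbin(Rt,t)
E
```

```text
tilt 33.98 h,dx mm [113.4  -2.9] dyaw,droll deg [-0.09  0.06] res [-0.1 -1.2 -0.4  0.6 -0.6 -2.1 -0.  -0.5 -1.1 -0.6 -0.6  1.8 -0.9 -0.2
  0.2  1.3 -0.2 -0.8  1.1  1.  -0.1  0.  -0.6]
head centre in bin mm [ 23.9 -43.  177. ] axis angle deg 4.0
[-52, -30, 0] [-28.1 -72.8 173.5]
[52, -30, 0] [ 75.6 -73.2 180.7]
[52, 30, 0] [ 75.8 -13.2 180.6]
[-52, 30, 0] [-27.9 -12.8 173.4]
```

Emit:
{"name": "jog_arm", "arguments": {"series": [[0, 0.1, 2.2, 0, 0], [0, 0.2, 3.0, 0, 0], [0, 0, 0, 0, 0], [0, 0, 0, 0, 0]]}}

```text
t: 11.18
eef_pos: [0.4842, 0.1712, 0.2329]
orientation: [0.0, 0.649, 0.76, 0.0]
force: [0.1, -0.0, -1.9]
width: 0.0291
```

```bash
python3 - <<'E'
from m import *
st=sensors.get_state();T=q2R(st["orientation"]);x=np.load("tp.npy")
a=np.arctan2(T[1,0],T[0,0])-np.pi/2
Rt=R.from_euler('ZYX',[a+x[3],-x[0],x[4]]).as_matrix();t=st["eef_pos"]-.019*T[:,2]-Rt@np.array([x[2],0,x[1]])
inbin(Rt,t);print(st["force"])
c=grab("side"); save("side11",c["color"],5,(195,80,315,200))
c=grab("scene"); save("scene11",c["color"],4,(320,100,480,250))
E
```

```text
head centre in bin mm [  2.2 -42.5 132. ] axis angle deg 4.0
[-52, -30, 0] [-49.8 -72.4 128.4]
[52, -30, 0] [ 54.  -72.6 135.6]
[52, 30, 0] [ 54.1 -12.6 135.6]
[-52, 30, 0] [-49.7 -12.4 128.4]
[ 0.14200548 -0.02762528 -1.94881014]
```

View pics/side11.png

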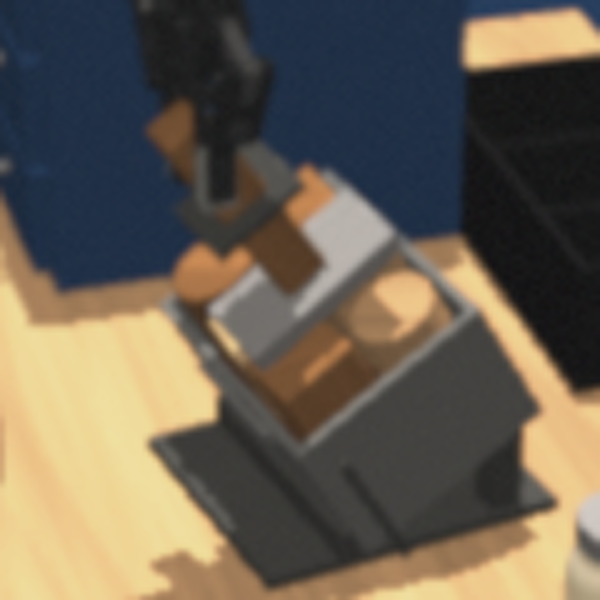

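View pics/scene11.png

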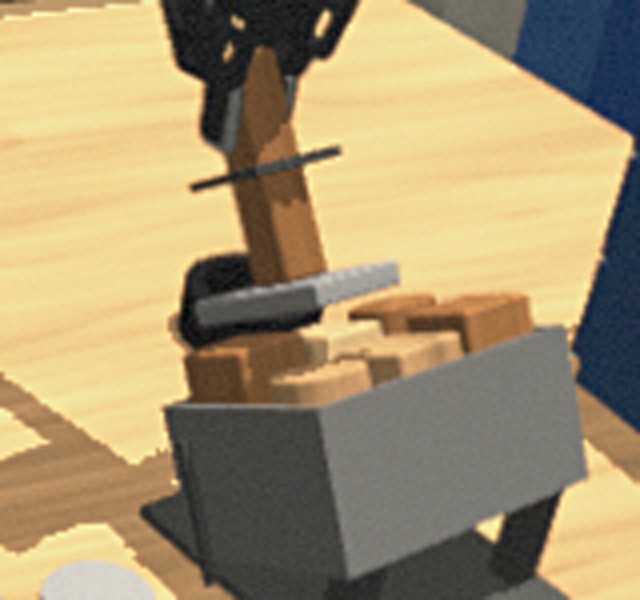

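Emit:
{"name": "jog_arm", "arguments": {"series": [[0, 0.2, 0.35, 0, 0], [0, 0.2, 0.35, 0, 0], [0, 0.2, 0.35, 0, 0], [0, 0.2, 0.35, 0, 0], [0, 0.2, 0.35, 0, 0], [0, 0.2, 0.35, 0, 0], [0, 0, 0, 0, 0]], "newtons": 60}}

```text
t: 12.15
eef_pos: [0.4958, 0.1735, 0.211]
orientation: [0.0, 0.649, 0.761, 0.0]
force: [-1.2, -0.4, 2.7]
width: 0.0288
```

```bash
cat >> m.py <<'E'
def now():
    st=sensors.get_state();T=q2R(st["orientation"]);x=np.load("tp.npy")
    a=np.arctan2(T[1,0],T[0,0])-np.pi/2
    Rt=R.from_euler('ZYX',[a+x[3],-x[0],x[4]]).as_matrix();t=st["eef_pos"]-.019*T[:,2]-Rt@np.array([x[2],0,x[1]])
    inbin(Rt,t);print(st["t"],st["force"].round(1),st["torque"].round(2),"force in bin",(Rb(b[3]).T@st["force"]).round(1))
E
python3 - <<'E'
from m import *
now()
E
```

```text
head centre in bin mm [  1.5 -42.1 107.1] axis angle deg 4.0
[-52, -30, 0] [-50.5 -72.  103.5]
[52, -30, 0] [ 53.3 -72.2 110.7]
[52, 30, 0] [ 53.4 -12.2 110.8]
[-52, 30, 0] [-50.4 -12.  103.5]
12.15 [-1.2 -0.4  2.7] [-0.02  0.59  0.01] force in bin [ 0.2 -0.2  2.9]
```

Emit:
{"name": "jog_arm", "arguments": {"series": [[0, 0.2, 0.35, 0, 0], [0, 0.2, 0.35, 0, 0], [0, 0.2, 0.35, 0, 0], [0, 0.1, 0.2, 0, 0], [0, 0, 0, 0, 0], [0, 0, 0, 0, 0]], "newtons": 45}}

```text
t: 12.9
eef_pos: [0.5024, 0.1745, 0.1994]
orientation: [-0.0, 0.649, 0.761, 0.0]
force: [-6.8, -1.1, 9.7]
width: 0.0285
```

```bash
python3 - <<'E'
from m import *
now()
c=grab("side"); save("side12",c["color"],5,(195,80,315,200))
c=grab("scene"); save("scene12",c["color"],4,(320,100,480,250))
E
```

```text
head centre in bin mm [  1.5 -42.1  93.7] axis angle deg 4.0
[-52, -30, 0] [-50.4 -72.   90.1]
[52, -30, 0] [ 53.3 -72.1  97.3]
[52, 30, 0] [ 53.4 -12.1  97.3]
[-52, 30, 0] [-50.3 -12.   90.1]
12.9 [-6.8 -1.1  9.7] [-0.11  1.3   0.01] force in bin [-1.1 -0.  11.8]
```

View pics/side12.png

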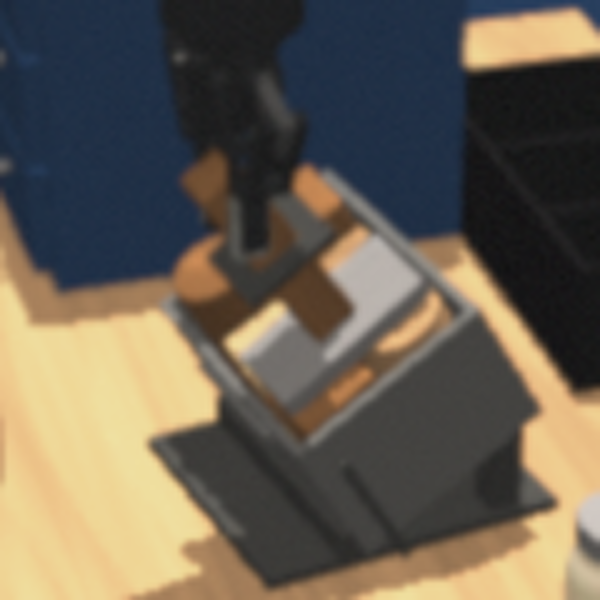

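View pics/scene12.png

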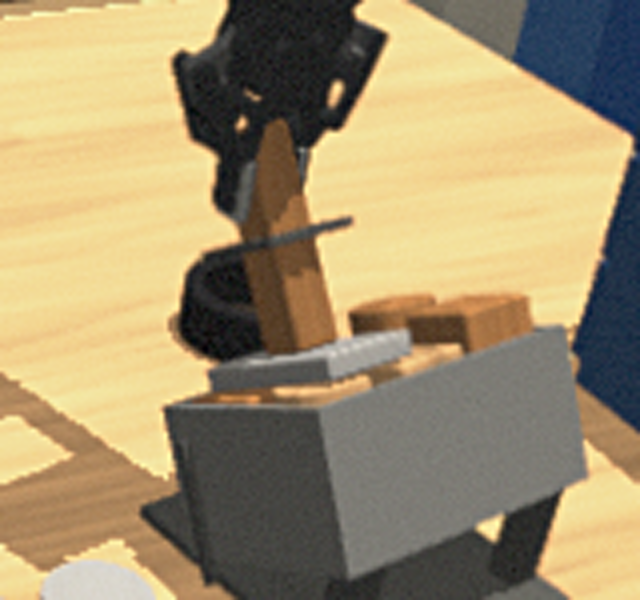

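Emit:
{"name": "jog_arm", "arguments": {"series": [[0, 0.1, 0.2, 0, 0], [0, 0.1, 0.2, 0, 0], [0, 0.1, 0.2, 0, 0], [0, 0, 0, 0, 0], [0, 0, 0, 0, 0]], "newtons": 45}}

```text
t: 13.62
eef_pos: [0.5048, 0.175, 0.198]
orientation: [-0.001, 0.649, 0.761, -0.001]
force: [-17.2, -3.9, 29.3]
width: 0.029
```

```bash
python3 - <<'E'
from m import *
now()
E
```

```text
head centre in bin mm [  3.  -42.   91.3] axis angle deg 4.0
[-52, -30, 0] [-48.9 -72.   87.7]
[52, -30, 0] [ 54.8 -72.1  94.9]
[52, 30, 0] [ 54.9 -12.1  94.9]
[-52, 30, 0] [-48.9 -12.   87.7]
13.625 [-17.2  -3.9  29.3] [-0.81  3.93  0.05] force in bin [-0.6 -1.1 34.1]
```

Emit:
{"name": "jog_arm", "arguments": {"series": [[0, 0, 0, 0, 0], [0, 0, 0, 0, 0]], "newtons": 30}}

```text
t: 13.88
eef_pos: [0.5048, 0.175, 0.198]
orientation: [-0.001, 0.649, 0.761, -0.001]
force: [-16.0, -3.7, 28.6]
width: 0.0288
```

```bash
python3 - <<'E'
from m import *
now()
c=grab("scene"); save("scene13",c["color"],6,(350,140,450,230))
c=grab("side"); save("side13",c["color"],6,(215,105,305,180))
E
```

```text
head centre in bin mm [  3.  -42.   91.3] axis angle deg 4.0
[-52, -30, 0] [-48.9 -71.9  87.7]
[52, -30, 0] [ 54.8 -72.   94.9]
[52, 30, 0] [ 54.9 -12.   94.9]
[-52, 30, 0] [-48.9 -11.9  87.7]
13.875 [-16.   -3.7  28.6] [-0.75  3.9   0.03] force in bin [ 0.1 -1.2 33. ]
```

View pics/scene13.png

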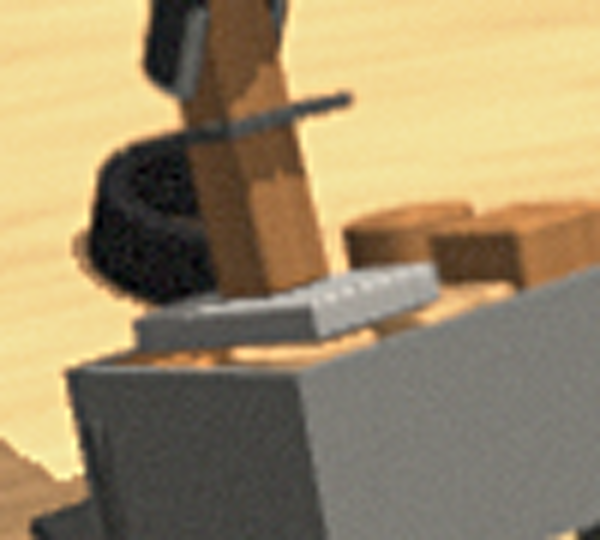

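View pics/side13.png

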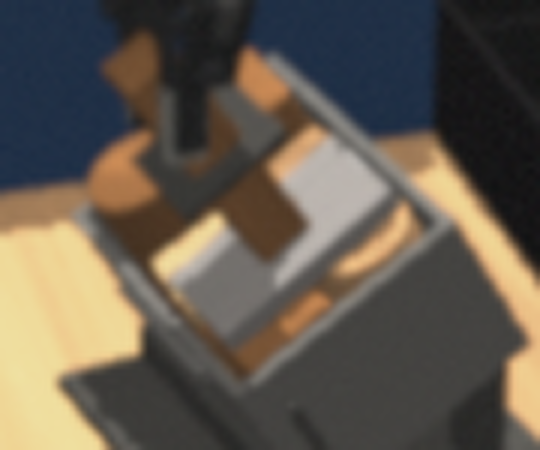

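Emit:
{"name": "jog_arm", "arguments": {"series": [[0, 0, 0, 0, 0], [0, 0, 0, 0, 0], [0, -1, -1.8, 0, 0], [0, -1.5, -2.6, 0, 0], [4, 0, 0, 0, 0], [4.2, 0, 0, 0, 0], [0, 0, 0, 0, 0], [0, 0, 0, 0, 0]], "newtons": 110}}

```text
t: 14.98
eef_pos: [0.4674, 0.2516, 0.235]
orientation: [-0.0, 0.649, 0.761, -0.001]
force: [0.2, 0.5, -3.4]
width: 0.0288
```

```bash
python3 - <<'E'
from m import *
now()
s=grab("side"); save("side14",s["color"],6,(195,80,305,180))
c=grab("scene"); save("scene14",c["color"],5,(340,100,480,220))
cen=[(-29,-58),(29,-58),(-29,0),(29,0),(-29,58),(29,58)]
for W in(cloud(s),cloud(c)):
    B=(W.reshape(-1,3)-b[:3])@Rb(b[3])*1e3
    print([ (np.round(np.median(B[k,2])-90,1),k.sum()) for k in [(abs(B[:,0]-x)<14)&(abs(B[:,1]-y)<14)&(B[:,2]>80)&(B[:,2]<124) for x,y in cen]])
E
```

```text
head centre in bin mm [-1.000e-01  3.950e+01  1.357e+02] axis angle deg 4.0
[-52, -30, 0] [-52.    9.6 132.1]
[52, -30, 0] [ 51.7   9.5 139.3]
[52, 30, 0] [ 51.8  69.5 139.3]
[-52, 30, 0] [-51.9  69.6 132.1]
14.975 [ 0.2  0.5 -3.4] [-0.09  0.13  0.03] force in bin [-1.4  0.5 -3.1]
[(np.float64(2.0), np.int64(61)), (np.float64(4.2), np.int64(65)), (np.float64(2.2), np.int64(58)), (np.float64(4.7), np.int64(59)), (np.float64(nan), np.int64(0)), (np.float64(23.7), np.int64(6))]
[(np.float64(1.4), np.int64(24)), (np.float64(4.3), np.int64(27)), (np.float64(2.0), np.int64(23)), (np.float64(4.9), np.int64(24)), (np.float64(25.5), np.int64(15)), (np.float64(22.9), np.int64(22))]
  return _methods._mean(a, axis=axis, dtype=dtype,
  ret = ret.dtype.type(ret / rcount)
```

View pics/side14.png

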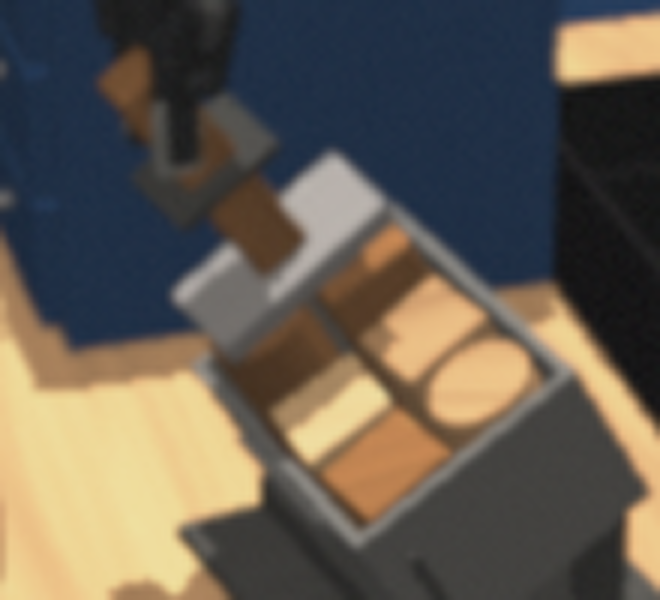

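View pics/scene14.png

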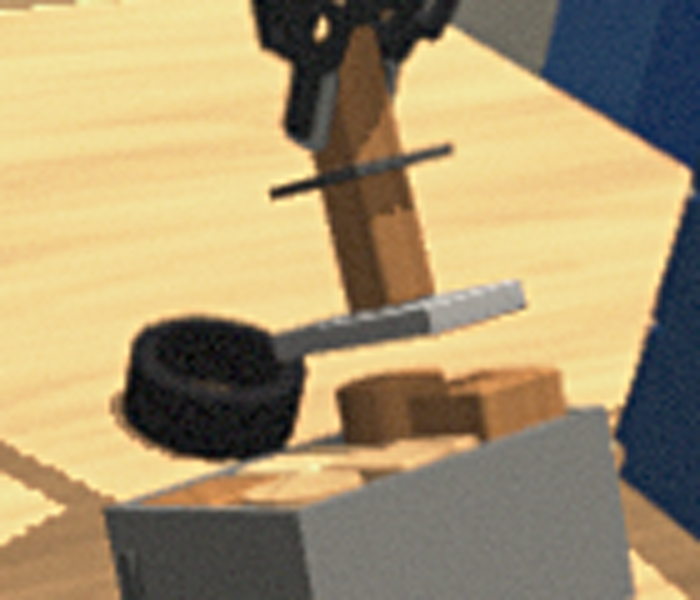

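Emit:
{"name": "jog_arm", "arguments": {"series": [[0, 0.3, 0.5, 0, 0], [0, 0.25, 0.43, 0, 0], [0, 0.25, 0.43, 0, 0], [0, 0.25, 0.43, 0, 0], [0, 0.25, 0.43, 0, 0], [0, 0.2, 0.35, 0, 0], [0, 0.2, 0.35, 0, 0], [0, 0.2, 0.35, 0, 0]], "newtons": 60}}

```text
t: 16.08
eef_pos: [0.4865, 0.2549, 0.2042]
orientation: [-0.0, 0.649, 0.761, -0.0]
force: [-3.9, -2.2, 3.1]
width: 0.0287
```

```bash
python3 - <<'E'
from m import *
now()
E
```

```text
head centre in bin mm [ 1.2 39.8 99.5] axis angle deg 4.0
[-52, -30, 0] [-50.7   9.8  95.8]
[52, -30, 0] [ 53.1   9.7 103.1]
[52, 30, 0] [ 53.1  69.7 103.1]
[-52, 30, 0] [-50.6  69.8  95.9]
16.075 [-3.9 -2.2  3.1] [-0.54  0.98  0.05] force in bin [-2.  -1.6  4.8]
```

Emit:
{"name": "jog_arm", "arguments": {"series": [[0, 0.2, 0.35, 0, 0], [0, 0.15, 0.26, 0, 0], [0, 0.1, 0.17, 0, 0], [0, 0.1, 0.17, 0, 0], [0, 0, 0, 0, 0]], "newtons": 60}}

```text
t: 16.7
eef_pos: [0.4913, 0.2558, 0.1982]
orientation: [-0.001, 0.649, 0.761, -0.001]
force: [-13.5, -4.7, 18.9]
width: 0.0289
```

```bash
python3 - <<'E'
from m import *
now()
E
```

```text
head centre in bin mm [ 2.5 39.9 91.8] axis angle deg 4.0
[-52, -30, 0] [-49.4   9.9  88.2]
[52, -30, 0] [54.4  9.8 95.4]
[52, 30, 0] [54.4 69.8 95.4]
[-52, 30, 0] [-49.3  69.9  88.2]
16.7 [-13.5  -4.7  18.9] [-1.22  3.07 -0.07] force in bin [-2.8 -2.6 23.4]
```

Emit:
{"name": "jog_arm", "arguments": {"series": [[0, 0.08, 0.13, 0, 0], [0, 0, 0, 0, 0], [0, -0.4, -0.7, 0, 0], [0, -0.2, -0.35, 0, 0], [0, 2, -1.15, 0, 0], [0, 1.9, -1.1, 0, 0], [0, 0, 0, 0, 0], [0, 0, 0, 0, 0]], "newtons": 80}}

```text
t: 17.7
eef_pos: [0.5246, 0.261, 0.2243]
orientation: [-0.001, 0.649, 0.761, -0.001]
force: [-0.2, -0.4, -2.9]
width: 0.0291
```

```bash
python3 - <<'E'
from m import *
now()
s=grab("side"); save("side15",s["color"],6,(195,80,305,180))
c=grab("scene"); save("scene15",c["color"],5,(340,100,480,220))
E
```

```text
head centre in bin mm [44.7 39.8 97.6] axis angle deg 4.0
[-52, -30, 0] [-7.2  9.8 93.9]
[52, -30, 0] [ 96.6   9.7 101.2]
[52, 30, 0] [ 96.6  69.7 101.2]
[-52, 30, 0] [-7.1 69.8 94. ]
17.7 [-0.2 -0.4 -2.9] [-0.04  0.08  0.02] force in bin [-1.6 -0.3 -2.4]
```

View pics/scene15.png

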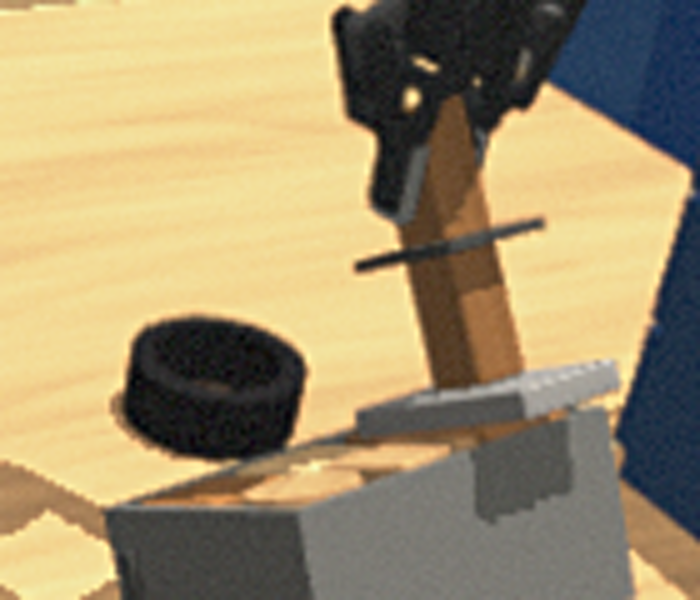

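View pics/side15.png

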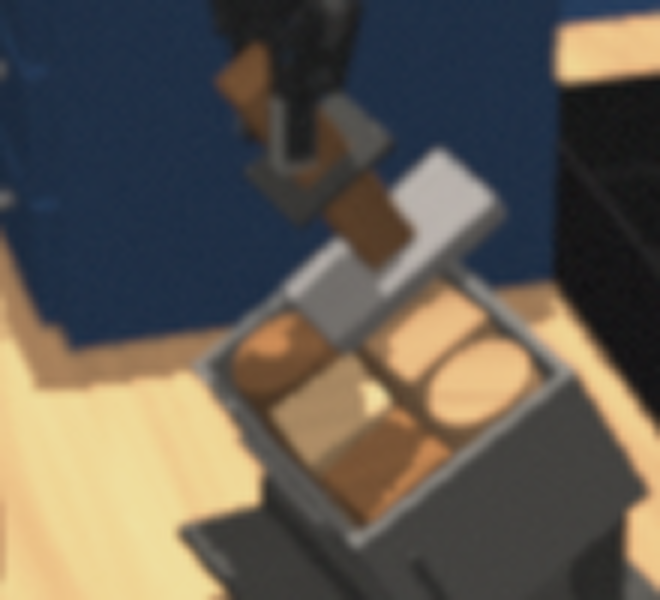

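Emit:
{"name": "jog_arm", "arguments": {"series": [[0, 0.1, 0.17, 0, 0], [0, 0.1, 0.17, 0, 0], [0, 0.1, 0.17, 0, 0], [0, 0.1, 0.17, 0, 0], [0, 0, 0, 0, 0]], "newtons": 80}}

```text
t: 18.42
eef_pos: [0.5287, 0.2618, 0.2207]
orientation: [-0.001, 0.649, 0.761, -0.001]
force: [-6.4, -2.7, 7.0]
width: 0.0287
```

```bash
python3 - <<'E'
from m import *
now()
E
```

```text
head centre in bin mm [46.6 39.9 92.3] axis angle deg 4.0
[-52, -30, 0] [-5.3 10.  88.7]
[52, -30, 0] [98.4  9.8 95.9]
[52, 30, 0] [98.5 69.8 95.9]
[-52, 30, 0] [-5.3 70.  88.7]
18.425 [-6.4 -2.7  7. ] [-0.51  1.7  -0.05] force in bin [-2.3 -1.7  9.5]
```

Emit:
{"name": "jog_arm", "arguments": {"series": [[0, 0.1, 0.17, 0, 0], [0, 0.08, 0.13, 0, 0], [0, 0, 0, 0, 0]]}}

```text
t: 18.8
eef_pos: [0.5298, 0.262, 0.2207]
orientation: [-0.001, 0.649, 0.761, -0.001]
force: [-13.7, -4.7, 18.7]
width: 0.0286
```

```bash
python3 - <<'E'
from m import *
now()
E
```

```text
head centre in bin mm [47.5 40.  91.8] axis angle deg 4.0
[-52, -30, 0] [-4.4 10.  88.1]
[52, -30, 0] [99.4  9.9 95.4]
[52, 30, 0] [99.5 69.9 95.4]
[-52, 30, 0] [-4.3 70.  88.2]
18.8 [-13.7  -4.7  18.7] [-1.1   3.5  -0.07] force in bin [-3.  -2.5 23.3]
```

Emit:
{"name": "jog_arm", "arguments": {"series": [[0, -0.5, -0.85, 0, 0], [0, -0.2, -0.35, 0, 0], [-4, 0, 0, 0, 0], [-4.2, 0, 0, 0, 0], [0, 0, 0, 0, 0], [0, 0.25, 0.43, 0, 0], [0, 0.1, 0.17, 0, 0], [0, 0, 0, 0, 0]]}}

```text
t: 19.8
eef_pos: [0.5404, 0.1812, 0.2217]
orientation: [-0.0, 0.649, 0.761, -0.0]
force: [0.2, -0.7, -2.9]
width: 0.0288
```

```bash
python3 - <<'E'
from m import *
now()
E
```

```text
head centre in bin mm [ 46.  -41.4  93.8] axis angle deg 4.0
[-52, -30, 0] [ -5.8 -71.4  90.2]
[52, -30, 0] [ 97.9 -71.4  97.4]
[52, 30, 0] [ 97.9 -11.4  97.4]
[-52, 30, 0] [ -5.8 -11.4  90.2]
19.8 [ 0.2 -0.7 -2.9] [-0.17  0.2   0.  ] force in bin [-1.3 -0.7 -2.6]
```

Emit:
{"name": "jog_arm", "arguments": {"series": [[0, 0.1, 0.17, 0, 0], [0, 0.1, 0.17, 0, 0], [0, 0.1, 0.17, 0, 0], [0, 0, 0, 0, 0]]}}

```text
t: 20.3
eef_pos: [0.5425, 0.1814, 0.2205]
orientation: [-0.001, 0.649, 0.761, -0.001]
force: [-10.4, -2.3, 13.3]
width: 0.0287
```

```bash
python3 - <<'E'
from m import *
now()
E
```

```text
head centre in bin mm [ 47.3 -41.6  91.7] axis angle deg 4.0
[-52, -30, 0] [ -4.6 -71.6  88. ]
[52, -30, 0] [ 99.2 -71.6  95.3]
[52, 30, 0] [ 99.2 -11.6  95.3]
[-52, 30, 0] [ -4.5 -11.6  88.1]
20.3 [-10.4  -2.3  13.3] [-0.54  2.69  0.04] force in bin [-2.6 -0.6 16.9]
```

Emit:
{"name": "jog_arm", "arguments": {"series": [[0, 0.08, 0.13, 0, 0], [0, 0, 0, 0, 0], [0, -1, -1.7, 0, 0], [0, -2.2, -3.8, 0, 0], [-5, -2, -3, 0, 0], [-6, -0.5, 0, 0, 0], [-6, 0, 0, 0, 0], [-3, 0, 0, 0, 0]], "newtons": 110}}

```text
t: 21.3
eef_pos: [0.5196, -0.0278, 0.3007]
orientation: [0.001, 0.65, 0.76, 0.0]
force: [0.7, 1.0, -2.8]
width: 0.0287
```

```bash
python3 - <<'E'
from m import *
togo([.519,-.218,.29],1.165)
s=grab("side"); save("side16",s["color"],6,(205,90,315,190))
c=grab("scene"); save("scene16",c["color"],1)
cen=[(-29,-58),(29,-58),(-29,0),(29,0),(-29,58),(29,58)]
for W in(cloud(s),cloud(c)):
    B=(W.reshape(-1,3)-b[:3])@Rb(b[3])*1e3
    print([ (np.round(np.median(B[k,2])-90,1),k.sum()) for k in [(abs(B[:,0]-x)<14)&(abs(B[:,1]-y)<14)&(B[:,2]>80)&(B[:,2]<124) for x,y in cen]])
E
```

```text
t 21.3 pos [ 0.5196 -0.0278  0.3007] az 1.727 tilt 0.09 F [ 0.7  1.  -2.8] w 0.0287
shift cm [-18.78  -3.01   1.08] roll deg 32.19
[(np.float64(2.1), np.int64(60)), (np.float64(2.1), np.int64(50)), (np.float64(2.7), np.int64(60)), (np.float64(3.3), np.int64(36)), (np.float64(2.9), np.int64(55)), (np.float64(3.4), np.int64(59))]
[(np.float64(1.4), np.int64(26)), (np.float64(2.1), np.int64(30)), (np.float64(2.1), np.int64(23)), (np.float64(2.6), np.int64(25)), (np.float64(2.5), np.int64(20)), (np.float64(2.7), np.int64(22))]
```

View pics/side16.png

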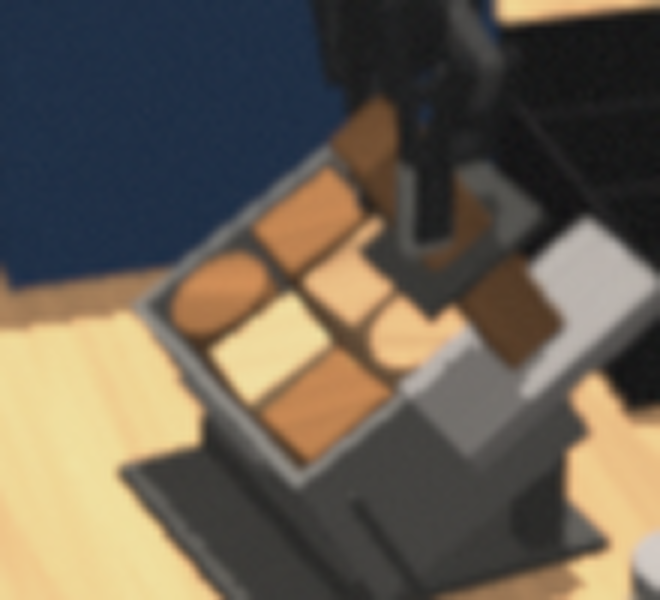

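View pics/scene16.png

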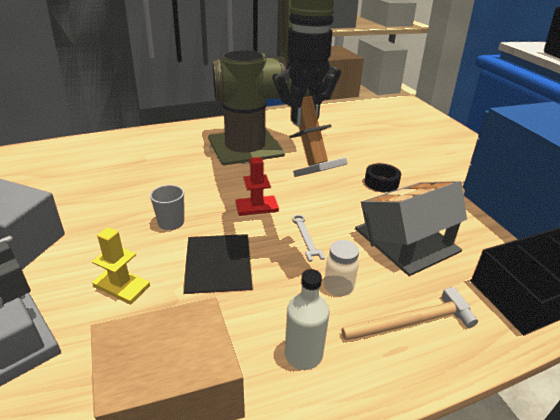

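All six chocks lie in one plane: the readings are uniform to about ±0.7 mm, and the remaining ~2 mm is a fit bias. Next I'll take the tamper to the mat and set it upright again by dragging its low edge.

Emit:
{"name": "jog_arm", "arguments": {"series": [[0, 0, 0, 8, 0], [0, 0, 0, 8, 0], [0, 0, 0, 6.7, 0], [0, 0, 0, 0, 0]]}}

```text
t: 21.9
eef_pos: [0.5194, -0.0245, 0.3004]
orientation: [-0.0, 0.785, 0.619, 0.0]
force: [-0.0, -0.2, -3.1]
width: 0.0291
```

```bash
python3 - <<'E'
from m import *
togo([.447,-.20,.22],1.33)
E
```

```text
t 21.9 pos [ 0.5194 -0.0245  0.3004] az 1.335 tilt 0.03 F [-0.  -0.2 -3.1] w 0.0291
shift cm [-18.76  -2.95   8.03] roll deg 0.3
```

Emit:
{"name": "jog_arm", "arguments": {"series": [[-4.7, -0.7, 0, 0, 0], [-4.7, -0.7, 1, 0, 0], [-4.7, -0.7, 3, 0, 0], [-4.6, -0.8, 4, 0.3, 0], [0, 0, 0, 0, 0], [0, 0, 0, 0, 0]]}}

```text
t: 22.65
eef_pos: [0.4476, -0.2, 0.221]
orientation: [0.0, 0.787, 0.617, 0.0]
force: [0.1, -0.6, -2.2]
width: 0.029
```

```bash
python3 - <<'E'
from m import *
togo([.447,-.20,.112],1.33)
s=grab("side"); save("side17",s["color"],5,(210,180,340,300))
c=grab("scene"); save("scene17",c["color"],4,(150,150,290,300))
E
```

```text
t 22.65 pos [ 0.4476 -0.2     0.221 ] az 1.329 tilt 0.06 F [ 0.1 -0.6 -2.2] w 0.029
shift cm [-0.02 -0.07 10.9 ] roll deg -0.08
```

View pics/side17.png

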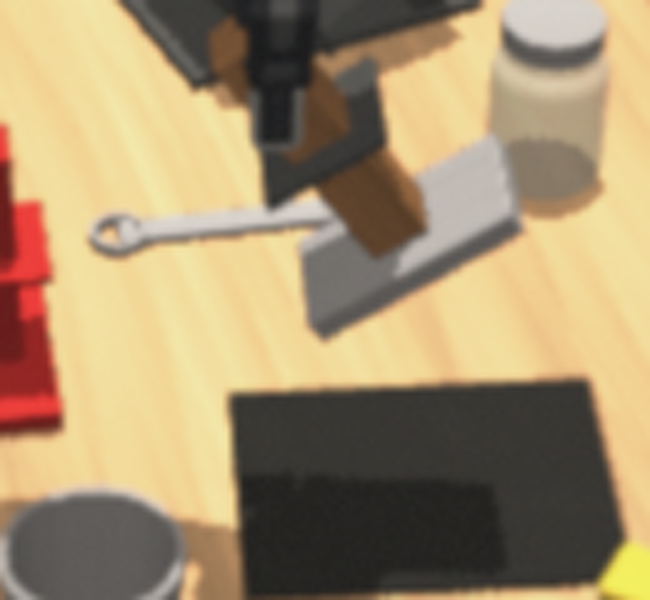

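View pics/scene17.png

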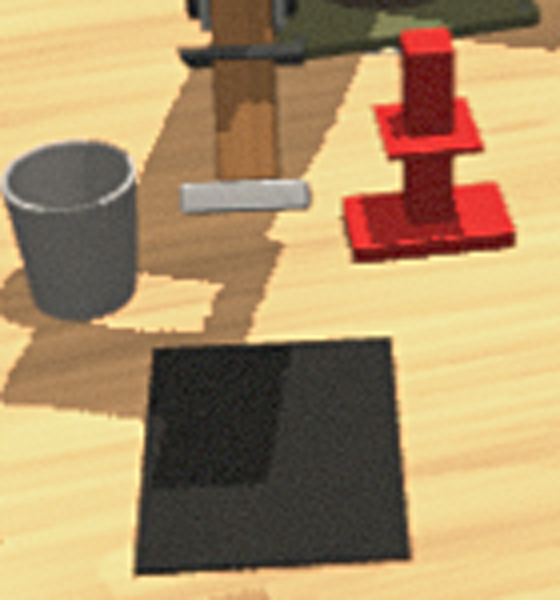

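```bash
python3 - <<'E'
from m import *
s=load("side");c=load("scene")
Rt,t,x=tampose([(s,[[-52,30,14],[-52,-30,14],[52,-30,14],[52,30,14],[-52,-30,0],[52,-30,0]],np.array([[303,247],[313,322],[520,213],[495,135],[322,340],[522,232]])/5+[210,180]),
(c,[[52,-30,14],[52,-30,0],[52,30,14],[52,30,0]],np.array([[182,187],[184,213],[308,182],[308,206]])/4+[150,150])])
np.save("tp.npy",x)
e=Rt@np.array([-.052,0,0])+t;print("low edge",e, "TCP-edge",sensors.get_state()["eef_pos"]-e)
E
```

```text
tilt 34.83 h,dx mm [113.7  -0.2] dyaw,droll deg [0.27 0.09] res [-1.  -1.4 -0.9  0.9 -1.5 -0.5 -0.3 -1.7  0.9  1.2  1.5 -0.2 -0.8 -0.1
 -0.9  0.9 -0.1 -0.3  0.3  1.2  0.2  0.1 -0. ]
low edge [ 0.47024881 -0.20486394  0.11832679] TCP-edge [-0.02180407  0.00506162  0.10389273]
```

Emit:
{"name": "jog_arm", "arguments": {"series": [[0, 0, 4, 0, 0], [0, 0, 5, 0, 0], [0, 0, 1.8, 0, 0], [0, 0, 0.3, 0, 0], [0, 0, 0, 0, 0]], "newtons": 60}}

```text
t: 23.38
eef_pos: [0.4488, -0.2008, 0.1118]
orientation: [0.002, 0.787, 0.616, 0.001]
force: [-0.4, -0.4, -3.4]
width: 0.0287
```

```bash
python3 - <<'E'
from m import *
togo([.447,-.20,.110],1.33)
E
```

```text
t 23.38 pos [ 0.4488 -0.2008  0.1118] az 1.328 tilt 0.21 F [-0.4 -0.4 -3.4] w 0.0287
shift cm [ 0.03 -0.2   0.18] roll deg -0.1
```

Nearly touching. Now press lightly and drag along the reverse arc with a soft grip.

Emit:
{"name": "jog_arm", "arguments": {"series": [[0, 0, 0.3, 0, 0], [0, 0.1, 0.2, 0, 0], [0, 0.5, 0, 0, 0], [0, 0.5, -0.05, 0, 0], [0, 0.5, -0.05, 0, 0], [0, 0, 0, 0, 0]], "newtons": 20}}

```text
t: 24.12
eef_pos: [0.4638, -0.2045, 0.1058]
orientation: [0.001, 0.788, 0.616, 0.001]
force: [-0.6, 0.1, 0.9]
width: 0.0285
```

```bash
python3 - <<'E'
from m import *
togo([.447,-.20,.110],1.33)
s=grab("side"); save("side18",s["color"],5,(220,190,340,310))
E
```

```text
t 24.12 pos [ 0.4638 -0.2045  0.1058] az 1.328 tilt 0.13 F [-0.6  0.1  0.9] w 0.0285
shift cm [ 0.03 -1.74 -0.42] roll deg -0.14
```

View pics/side18.png

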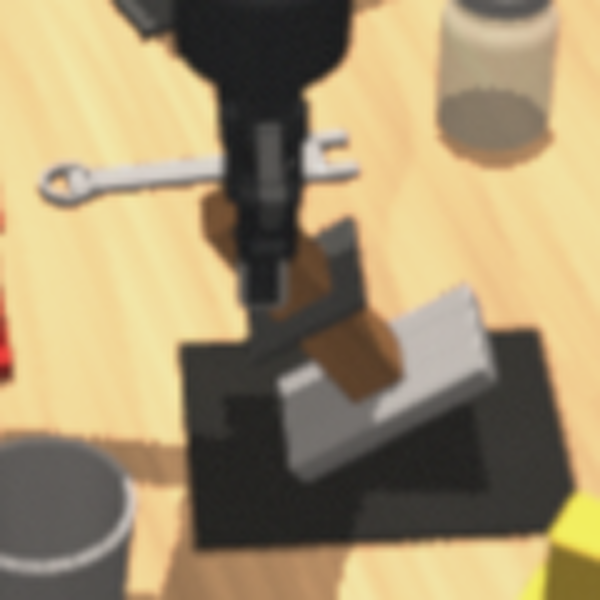

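```bash
python3 - <<'E'
from m import *
s=load("side")
Rt,t,x=tampose([(s,[[-52,30,14],[-52,-30,14],[52,-30,14],[52,30,14],[-52,-30,0],[52,-30,0]],np.array([[280,380],[292,462],[495,366],[468,288],[303,482],[495,382]])/5+[220,190])])
np.save("tp.npy",x)
e=Rt@np.array([-.052,0,0])+t;print("low edge",e, "TCP-edge",sensors.get_state()["eef_pos"]-e)
E
```

```text
tilt 32.74 h,dx mm [113.1  -5.3] dyaw,droll deg [ 0.11 -0.21] res [-0.2 -0.4 -0.5  0.8 -1.6  0.3  0.2 -1.5  0.4  0.4  1.3  0.8  0.1 -0.2
 -1.1]
low edge [ 0.48484934 -0.21006618  0.00439544] TCP-edge [-0.02111038  0.00561721  0.10144182]
```

Emit:
{"name": "jog_arm", "arguments": {"series": [[0, 0.1, 0.3, 0, 0], [0, 0.5, 0.2, 0, 0], [0, 0.5, 0.1, 0, 0], [0, 0.5, 0.1, 0, 0]], "newtons": 20}}

```text
t: 24.68
eef_pos: [0.482, -0.2095, 0.1062]
orientation: [0.003, 0.788, 0.616, 0.002]
force: [-10.8, 6.2, 35.5]
width: 0.0288
```

```bash
python3 - <<'E'
from m import *
togo([.447,-.20,.110],1.33);print(sensors.get_state()["q"].round(2))
s=grab("side"); save("side19",s["color"],5,(220,190,340,310))
E
```

```text
t 24.68 pos [ 0.482  -0.2095  0.1062] az 1.328 tilt 0.43 F [-10.8   6.2  35.5] w 0.0288
shift cm [ 0.08 -3.62 -0.41] roll deg -0.14
[-0.51 -0.04  2.04  0.    1.13 -1.84]
```

View pics/side19.png

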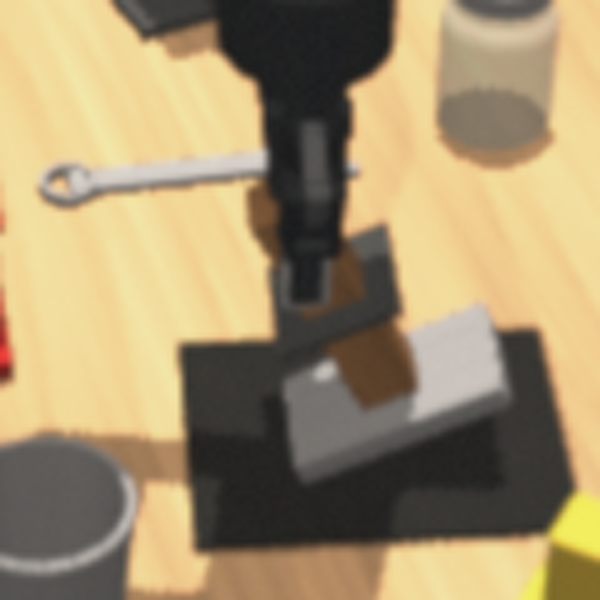

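Emit:
{"name": "jog_arm", "arguments": {"series": [[0, 0.7, 0, 0, 0], [0, 0.7, 0, 0, 0], [0, 0.7, 0.05, 0, 0], [0, 0.7, 0.1, 0, 0]]}}

```text
t: 25.22
eef_pos: [0.5089, -0.2159, 0.1027]
orientation: [0.003, 0.788, 0.616, 0.002]
force: [1.8, -0.5, 12.5]
width: 0.0289
```

```bash
python3 - <<'E'
from m import *
togo([.447,-.20,.110],1.33)
s=grab("side"); save("side20",s["color"],5,(220,190,340,310))
E
```

```text
t 25.23 pos [ 0.5089 -0.2159  0.1027] az 1.327 tilt 0.43 F [ 1.8 -0.5 12.5] w 0.0289
shift cm [ 0.05 -6.38 -0.78] roll deg -0.15
```

View pics/side20.png

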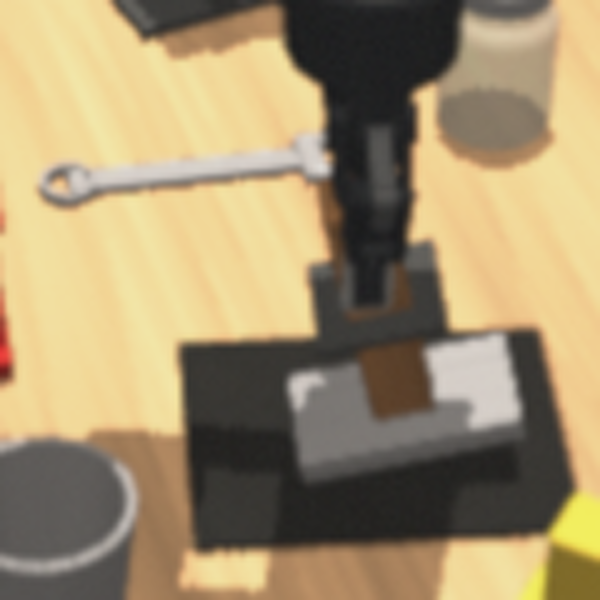

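Emit:
{"name": "jog_arm", "arguments": {"series": [[0, 0.6, 0.1, 0, 0], [0, 0.6, 0.1, 0, 0], [0, 0.5, 0.15, 0, 0], [0, 0.2, 0.2, 0, 0], [0, 0, 0.1, 0, 0]]}}

```text
t: 25.9
eef_pos: [0.5273, -0.2204, 0.0966]
orientation: [0.003, 0.788, 0.616, 0.002]
force: [-2.6, 4.3, 23.9]
width: 0.0291
```

```bash
python3 - <<'E'
from m import *
togo([.447,-.20,.101],1.33)
s=grab("side"); save("side21",s["color"],5,(220,190,340,310))
c=grab("scene"); save("scene21",c["color"],5,(160,170,270,300))
E
```

```text
t 25.9 pos [ 0.5273 -0.2204  0.0966] az 1.328 tilt 0.38 F [-2.6  4.3 23.9] w 0.0291
shift cm [ 0.05 -8.28 -0.49] roll deg -0.14
```

View pics/side21.png

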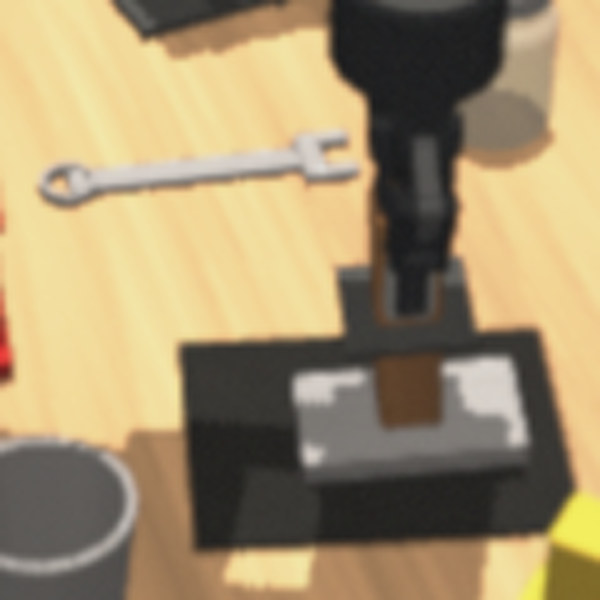

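View pics/scene21.png

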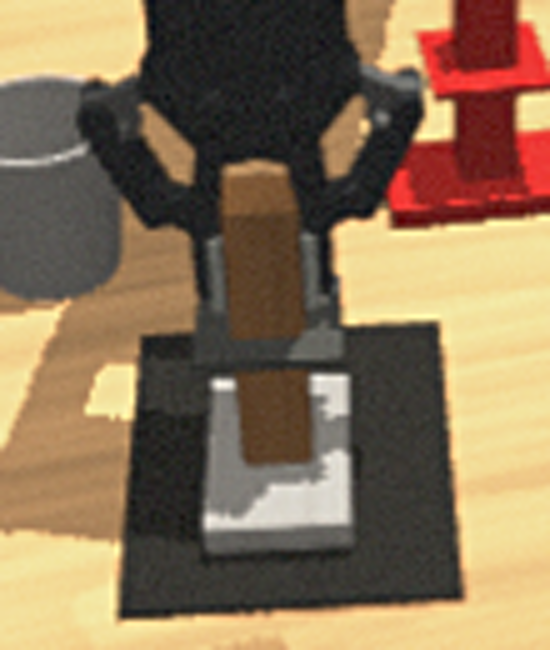

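Emit:
{"name": "jog_arm", "arguments": {"series": [[0, 0, -0.2, 0, 0], [0, 0, 0, 0, 50], [0, 0, 0, 0, 100], [0, 0, 0, 0, 100], [0, 0, 0, 0, 100]]}}

```text
t: 26.62
eef_pos: [0.5237, -0.2191, 0.0921]
orientation: [-0.0, 0.788, 0.616, -0.0]
force: [-0.0, -0.7, -1.4]
width: 0.0852
```

Emit:
{"name": "jog_arm", "arguments": {"series": [[0, 0, -2, 0, 100], [0, 0, -4, 0, 100], [0, 0, -5, 0, 100], [0, 0, -4, 0, 100], [5, -3, 0, 0, 100], [5, -3, 0, 0, 100], [0, 0, 0, 0, 100]]}}

```text
t: 27.5
eef_pos: [0.4892, -0.1052, 0.2444]
orientation: [0.001, 0.786, 0.618, 0.001]
force: [-0.4, -1.2, 0.2]
width: 0.0853
```

```bash
python3 - <<'E'
from m import *
st=sensors.get_state();print(st["t"],st["eef_pos"],st["force"],st["width"])
s=grab("side"); save("side22",s["color"],1);save("side22c",s["color"],5,(235,215,355,305))
c=grab("scene"); save("scene22",c["color"],1);save("scene22c",c["color"],5,(170,180,270,300))
cen=[(-29,-58),(29,-58),(-29,0),(29,0),(-29,58),(29,58)]
for W in(cloud(s),cloud(c)):
    B=(W.reshape(-1,3)-b[:3])@Rb(b[3])*1e3
    print([ (np.round(np.median(B[k,2])-90,1),k.sum()) for k in [(abs(B[:,0]-x)<14)&(abs(B[:,1]-y)<14)&(B[:,2]>80)&(B[:,2]<124) for x,y in cen]])
    for x,y in [(-63.5,0),(0,-92.5),(0,92.5),(63.5,0)]:
        k=(abs(B[:,0]-x)<(2.5 if x else 50))&(abs(B[:,1]-y)<(2.5 if y else 80))&(abs(B[:,2]-90)<8); print("rim",np.median(B[k,2])-90,k.sum())
E
```

```text
27.5 [ 0.48924046 -0.10519436  0.24444879] [-0.38747383 -1.17820514  0.24533242] 0.08532559177351444
[(np.float64(1.9), np.int64(64)), (np.float64(2.2), np.int64(3)), (np.float64(2.5), np.int64(61)), (np.float64(3.1), np.int64(8)), (np.float64(2.7), np.int64(55)), (np.float64(3.3), np.int64(49))]
rim 1.7145729529983385 60
rim 0.35507272161223113 27
rim 1.082300044017515 17
rim 1.0522941693079275 15
[(np.float64(1.4), np.int64(23)), (np.float64(2.1), np.int64(28)), (np.float64(2.0), np.int64(23)), (np.float64(2.5), np.int64(25)), (np.float64(2.5), np.int64(22)), (np.float64(2.8), np.int64(21))]
rim 2.032150041401877 16
rim 1.1744700654897002 37
rim 2.8739445345917147 5
rim -1.6067720101207499 198
```

View pics/side22c.png

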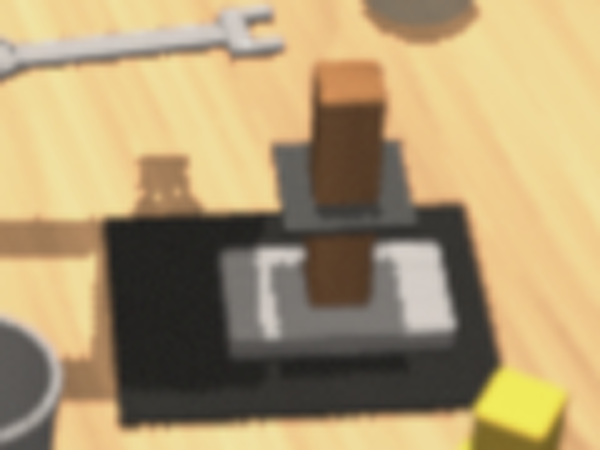

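View pics/side22.png

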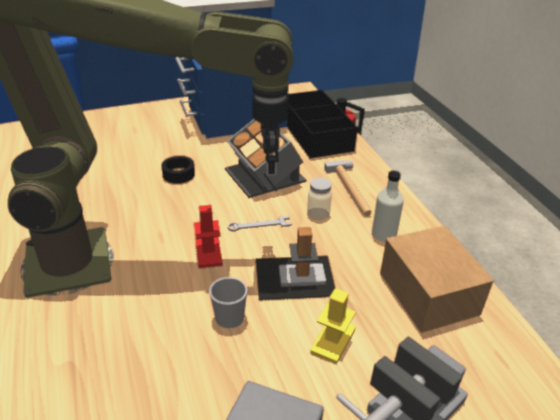

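View pics/scene22c.png

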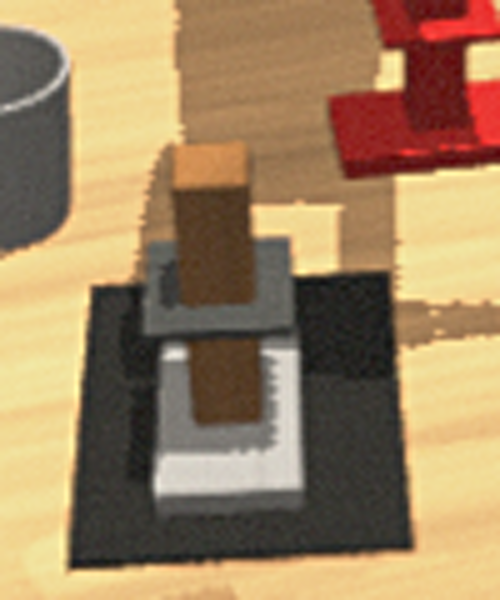

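Emit:
{"name": "jog_arm", "arguments": {"series": [[0, 0, 0, 0, 100], [0, 0, 0, 0, 100], [0, 0, 0, 0, 100]]}}

```text
t: 27.98
eef_pos: [0.4899, -0.1084, 0.2425]
orientation: [-0.0, 0.788, 0.616, -0.0]
force: [0.2, -0.6, -0.4]
width: 0.0853
```

```bash
python3 - <<'E'
from m import *
s=load("side")
L2=np.array([[-52,30,14],[52,30,14],[52,-30,14],[-15,-15,140],[15,-15,140],[15,15,140],[-15,15,140]])/1e3
uv=np.array([[222,250],[440,243],[456,330],[315,103],[383,104],[382,64],[318,62]])/5+[235,215]
r=least_squares(lambda p:(proj(s,L2@R.from_euler('z',p[2]).as_matrix().T+[p[0],p[1],.006])-uv).ravel(),[.53,-.22,-.3]);print(r.x,r.fun.round(1))
print(env.job_done())
E
```

```text
[ 0.53360589 -0.22670896 -0.27544585] [-0.1  0.  -0.1  0.6 -0.3  0.9  0.7  0.1  0.9 -0.3 -0.2 -0.9 -1.  -0.4]
the job is handed in; nothing more can be done
None
```

The job is handed in at about 28 s: all six chocks look flush, and the tamper stands upright on its mat. The hand-in gives no verdict, so the figures below are my own last measurements.

**How it was done**
- The moves cannot tilt the tool, so I gripped the handle and pivoted the tamper about 34° in the pads by levering its head on the edge of the brown box. That left the head about 4° out of square with the bin, inside the 20° limit.
- I pressed at four places. The second pair, shifted uphill, took down the uphill chocks, which still read up to 4.9 mm after the first press.
- I set the tamper upright by dragging its low edge on the mat, let go and moved clear.

**Last checks**
- **Chocks:** the depth images read 1.4–3.3 mm above my fitted rim plane, all below 5 mm. The rim itself mostly reads 0.4–2.9 mm high in the same frame, so the true height above the rim is probably 0–2 mm. One rim edge seen by the scene camera disagreed, at -1.6 mm.
- **Tamper:** it stands flat, about 17 mm from the mat's centre. An upright model matches the side picture to within 1 pixel.
- **Bystanders:** the jar, wrench, tape and cup look unmoved in the pictures, though I did not measure them. The look-alikes were left alone, and the gripper is open and clear.

**What went wrong on the way:** my first try at tipping the tamper on the mat only carried it flat, and the first drag to set it upright slipped until I pressed harder. Wrist force peaked at about 37 N in the readings.

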